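# Count along the jar rack and slide the jar into the third gap

### The arm

A 7-joint arm with a two-finger parallel gripper is mounted at the origin on the work surface. World frame = base frame: x ahead of the robot, y to its left, z up, the work surface at z = 0. Lengths are in m, angles in rad, forces in N, time in s.
With the tool pointing down it reaches from about 0.425 to 0.825 m from the base axis. Payload 3.6 kg.
Tool frame: the origin (TCP) lies midway between the tips of the shut fingers; the grasp point (between the pads) lies 19 mm behind it; z points along the fingers, x is the direction in which the jaws open and shut, and the axes are right-handed (so a half turn about z gives the same grasp; the last joint's range is limited). The gripper opens to 85 mm and grips with 20 to 120 N. Pads are 22 mm wide; open, the fingers measure 114 mm over their backs; the gripper's body (76 mm by 85 mm) begins 54 mm behind the grasp point. The pads swing forward as they close: fully open they stand 13 mm farther back than shut.
Start: joints at [1.244, 0.615, -0.013, 1.423, 0.008, 1.103, -0.04], TCP at [0.192, -0.621, 0.207] pointing down, gripper open.
Joint ranges: [-3.12, 3.12], [-0.3, 2.06], [-1.34, 1.32], [0.26, 2.42], [-1.36, 4.5], [0.01, 1.98], [-2.84, 2.84]. Speed limits (rad/s): [2.79, 2.79, 3.14, 3.14, 3.14, 3.14, 3.14].

### API

Orientations are given as a 3x3 rotation matrix whose columns are the frame's x, y, z axes.
In Python, from plant import manip gives the robot as it stands. The module is installed in compiled form; this text tells all that it offers.
- The arm moves only by the tool arm_command, never from a script. Its argument "rows" is a list of rows, each a list of 3 entries, a list of its own where there are three numbers: the shift along the world's x, y, z normalised to -1 to 1, where 1 is 2.5 cm, then the turn, a rotation vector about the world's x, y, z normalised to -1 to 1, where 1 is 120 degrees, then the opening, from -1 (shut) to 1 (fully open), so that 0 is half open. In form: [[[x, y, z], [ax, ay, az], hand], ...]. A call has 1 to 12 rows; each row shifts and turns the pose as measured when the row begins; what a row does not reach is not made up. A row lasts 1/10 s, in which the tool goes at most 50 mm and 8.59 degrees, less where a joint would pass 70% of its speed; a pose out of reach is approached as far as the arm can. A call with a number of a shift or a turn outside -1 to 1 is refused whole. A call with a gripper value outside its range is refused whole. The fingers move at their own pace and stop on an object; "newtons" is the grip in N (left out, the last holds). Time passes only in rows, so rows that do not move let the fingers close. It gives the time, the measured TCP pose, the force and the opening at its end, in the units of the state.
- manip.get_state(): the state, without advancing time (a new reading comes with each control period).
- manip.camera(name): name is "scene" or "top"; returns (picture, depth): 384x512x3 uint8, red, green, blue; 384x512 float32, m along the optical axis (not along the pixel's ray), 0 where there is no reading.
- manip.camera_model(name): a dict with "vfov" (degrees; the focal length in pixels is half the picture's height over the tangent of half this angle, whatever the lens; pixels are square), "cx", "cy" (the principal point, pixels), "world_from_camera" (4x4, takes a point from camera to world coordinates). Camera axes: x right, y up, looking along -z (the intrinsics and any distortion apply to the point x, -y, -z); pixel columns grow to the right and rows downward; lengths in m; the calibration is good to about 2 mm. A picture is of the moment at which its call begins. camera_model takes no time and is no camera call.
- manip.close_job(): hands the job in, once; it reports no verdict.
Trained networks look in the newest picture that a camera, given by its name, has taken for a name from the list of things; names that differ only in an ending like _2 or _b are one class to them, and where a whole thing is asked for, a point or a joint stands for the part that bears it (a point fixed in the world has none). Each returns a list of dicts, best first, with "confidence" (0 to 1); they miss things now and then, are a little off and sometimes report something else, mostly with a low value. They report only what shows in the picture. A call takes as long as a camera call. They do not tell look-alikes from the thing itself.
- manip.boxes_of(name, camera): "location" ([x, y, z] in m, in world coordinates, good to about 4 mm: the middle of the surface that is visible of it).
- manip.silhouettes(name, camera): "region" (384x512 bool, what is visible of it).
The state is a dict: "time_s": time; "joint_positions": joint angles; "qd": joint speeds; "joint_torque": joint torques, N m; "tool_pos": TCP position; "orientation": TCP orientation; "ft_force": force on the tool from outside, world axes, zero at the start; "ft_torque": the same for the moment, N m; "gripper_width": finger opening in m.
Only numpy, scipy, OpenCV 4.12 (cv2) and the standard library are available. Lean on these libraries where they do the work, as an engineer would, in place of code of your own. Each camera call takes 0.05 s, during which the arm holds its last target.

### The job

Starting at the masala dabba's end of the wire jar rack, run your closed fingertips lightly along its top rail, touching it at the first, the second and the third gap, and stop there. Then push the loose yellow-lidded jar across the marble into that third gap, fully home against the rack's back bars, without pinching, lifting or tipping it, and leave everything else as it stands.

Things in the scene. Friction and masses are not known exactly. Their poses are not given: they have to be found in the camera images.
- rack: Fixed black-coated wire jar rack on the marble (z = 0). Origin on the marble, mid-length, under the top rail. x points to its back (away from the robot), y along it. Seven dividers at y = 0, +-64, +-128, +-192 mm make six gaps, centred at y = +-32, +-96, +-160 mm, 59 mm clear, floor bare marble, open in front (-x) and above. Count gaps, full or empty, from the end by the dabba; the third is empty.
- rail_mid (a point): Mid-length of the rack's top rail, on its upper side, 97 mm above the marble. The rail is a straight bright steel 6 mm rod along the rack's y, reaching 196 mm either way. It springs down about 1 mm per 1.5 N, at most 10 mm. A touch counts for a gap when the middle of the closed fingertips is within 24 mm, along the rail, of that gap's centre.
- back_stop (a point): Mid-length of the rack's lower back bar, on its front side, 22 mm above the marble. Back bars (5 mm wire, 22 and 48 mm up, along the rack's y) stop a jar: a jar fully home touches them, its axis 25 mm in front of them (rack x = -27.5 mm).
- divider_front (a point): Front face of the middle divider (rack x = -46.5, y = 0), 20 mm above the marble. All dividers are alike: upright hoops of 5 mm wire in the rack's xz plane, 43 mm high in front, 55 mm at the back bars, with a tall upright behind that bears the rail. A jar fully home stands 6 mm proud of the dividers' fronts.
- jar: The loose glass jar with yellow screw-top lid to be pushed: 50 mm diameter, 74 mm high (glass to 52 mm, lid 46 mm diameter from 58 mm up), 0.1 to 0.2 kg. It stands alone on the marble in front of the rack. Origin: centre of its underside.
- dabba: Shut round stainless steel masala dabba (spice box), 185 mm diameter, 70 mm high plus a 16 mm knob on the lid, standing off one end of the rack, the +y or the -y end. Origin: centre of its underside. It marks the end to count from; leave it.
- saucer: White melamine saucer, 140 mm diameter, 18 mm high, standing off the other end of the rack. Origin: centre of its underside. Leave it.
- jar_b: Jar like the loose one, already standing in a gap of the rack. Origin: centre of its underside. Leave it.
- jar_c: Another such jar standing in a gap of the rack. Origin: centre of its underside. Leave it.
- bell_cup: Small brass-look aluminium bell-shaped cup, 49 mm diameter at the rim, 48 mm high, standing in a gap of the rack. Origin: centre of its underside. Leave it.
- tumbler: Open stainless steel tumbler, 64 mm diameter at the rim, 84 mm high, in front of the rack to one side. Origin: centre of its underside. Leave it.
- spoon: Steel spoon 150 mm long, 7 mm high at most, lying in front of the rack to one side. Origin: near the middle of its length, on the marble. Leave it.
Mind the look-alikes: they are no part of the job. What is shaped like the jar but orange or pink is not meant.

How it is judged:
On the way, in this order (a step that is already met when the one before it is completed fails the run):
1. the fingertips touch the top rail at the first gap from the dabba's end (x of the grasp point in the frame of rack between -0.03 and 0.03 m and z of the grasp point in the frame of rack above 0.085 m and contact force between the fingers and rack above 0.3 N and ((y of dabba in the frame of rack above 0 m and y of the grasp point in the frame of rack between 0.136 and 0.184 m) or (y of dabba in the frame of rack below 0 m and y of the grasp point in the frame of rack between -0.184 and -0.136 m))), for 0.05 s.
2. then at the second gap (x of the grasp point in the frame of rack between -0.03 and 0.03 m and z of the grasp point in the frame of rack above 0.085 m and contact force between the fingers and rack above 0.3 N and ((y of dabba in the frame of rack above 0 m and y of the grasp point in the frame of rack between 0.072 and 0.12 m) or (y of dabba in the frame of rack below 0 m and y of the grasp point in the frame of rack between -0.12 and -0.072 m))), for 0.05 s.
3. then at the third gap (x of the grasp point in the frame of rack between -0.03 and 0.03 m and z of the grasp point in the frame of rack above 0.085 m and contact force between the fingers and rack above 0.3 N and ((y of dabba in the frame of rack above 0 m and y of the grasp point in the frame of rack between 0.008 and 0.056 m) or (y of dabba in the frame of rack below 0 m and y of the grasp point in the frame of rack between -0.056 and -0.008 m))), for 0.05 s.
4. then the jar stands fully home in the third gap (((y of dabba in the frame of rack above 0 m and y of jar in the frame of rack between 0.023 and 0.041 m) or (y of dabba in the frame of rack below 0 m and y of jar in the frame of rack between -0.041 and -0.023 m)) and x of jar in the frame of rack between -0.036 and -0.02 m and angle between jar's own z axis and vertical below 0.1 rad and height (world z) of jar below 0.004 m), for 0.2 s.
At the end, for the whole second after the job is handed in: The jar stands upright and at rest on the marble in the third gap from the dabba's end, its axis within 9 mm of the gap's middle and no more than 8.5 mm short of touching the back bars; the seven other loose things are within 15 mm of where they stood (all of step 4 and linear speed of jar below 0.01 m/s and distance of each of jar_b, jar_c, bell_cup, dabba, saucer, tumbler, spoon from where it was at the start of the episode below 0.015 m).
It fails at once if the fingertips run on past the third gap (more than 12 mm over the divider) while touching the rail (x of the grasp point in the frame of rack between -0.03 and 0.03 m and z of the grasp point in the frame of rack above 0.085 m and contact force between the fingers and rack above 0.3 N and ((y of dabba in the frame of rack above 0 m and y of the grasp point in the frame of rack below -0.012 m) or (y of dabba in the frame of rack below 0 m and y of the grasp point in the frame of rack above 0.012 m))).
It fails at once if the rail is pressed hard (over 20 N) (contact force between the fingers and rack above 20 N).
It fails at once if the jar is pinched or shoved hard (over 30 N) (contact force between the fingers and jar above 30 N).
It fails at once if the jar is lifted (over 12 mm) or tipped (over 0.35 rad) (height (world z) of jar above 0.012 m or angle between jar's own z axis and vertical above 0.35 rad).
It fails at once if another thing is knocked away (over 20 mm) or tipped over (distance of any of jar_b, jar_c, bell_cup, dabba, saucer, tumbler, spoon from where it was at the start of the episode above 0.02 m or angle between any of jar_b, jar_c, bell_cup, tumbler's own z axis and vertical above 0.35 rad).
It also fails if it takes over 58 s, if anything falls off the work surface, if the arm or the gripper's body presses on something with over 40 N, if the wrist force passes 120 N, or if a joint passes its speed limit or range.

## Working session

There is one attempt and no reset: what is moved stays moved. The work goes in short steps, Python scripts to look and compute and a tool call to move; the robot and the scene stay as the last step left them, time stands still between calls to the robot, and variables do not carry over. Pictures are saved under pics/ and viewed, and the job is handed in when it is done.

Besides the shell and the picture viewer there is one more tool, called after "Emit:" as name(argument=value, ...) on one line, values as JSON. arm_command: Moves the arm, as the interface text tells. Its arguments: {"type":"object","properties":{"rows":{"type":"array"},"newtons":{"type":"number"}},"required":["rows"]}

```bash
mkdir -p pics
cat > h.py <<'E'
import numpy as np,cv2
from plant import manip
def save(cam,fn):
    p,d=manip.camera(cam); cv2.imwrite('pics/'+fn+'.png',p[:,:,::-1]); np.save('pics/'+fn+'.npy',d); return p,d
def pts(cam,d):
    m=manip.camera_model(cam); f=192/np.tan(np.radians(m['vfov']/2))
    v,u=np.mgrid[0:384,0:512]; X=np.stack([(u-m['cx'])/f*d,-(v-m['cy'])/f*d,-d,np.ones_like(d)],-1)
    return (X@np.array(m['world_from_camera']).T)[...,:3]
E
python3 - <<'E'
from h import *
for c in('scene','top'):
    m=manip.camera_model(c);print(m); save(c,c+'0')
s=manip.get_state();print(s['time_s'],s['tool_pos'],s['orientation'],s['ft_force'])
E
```

```text
{'vfov': 54.585700713087085, 'cx': 253.13375501668602, 'cy': 190.0083944498525, 'world_from_camera': array([[ 0.36045989, -0.79502545,  0.48785572,  0.9743574 ],
       [ 0.93273428,  0.30234538, -0.19645362, -0.1800174 ],
       [ 0.00868471,  0.5258534 ,  0.85053088,  0.83548217],
       [ 0.        ,  0.        ,  0.        ,  1.        ]])}
{'vfov': 55.98505166545349, 'cx': 262.33303196323453, 'cy': 189.78747694105004, 'world_from_camera': array([[-0.02535794,  0.98560406, -0.16715744,  0.42163935],
       [-0.99948586, -0.02827806, -0.01511189,  0.00233907],
       [-0.01962122,  0.16668829,  0.9858144 ,  0.88775838],
       [ 0.        ,  0.        ,  0.        ,  1.        ]])}
0.1 [ 0.19174515 -0.62031283  0.20635881] [[ 2.95372770e-01 -9.55381816e-01 -7.16223408e-04]
 [-9.55379338e-01 -2.95373635e-01  2.17623925e-03]
 [-2.29069291e-03  4.14632314e-05 -9.99997375e-01]] [-0.14370929 -0.06556625  0.77898716]
```

View pics/scene0.png

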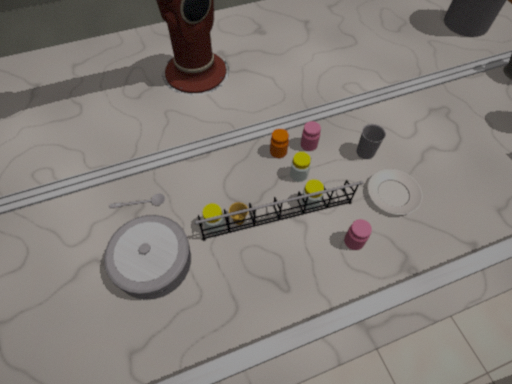

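View pics/top0.png

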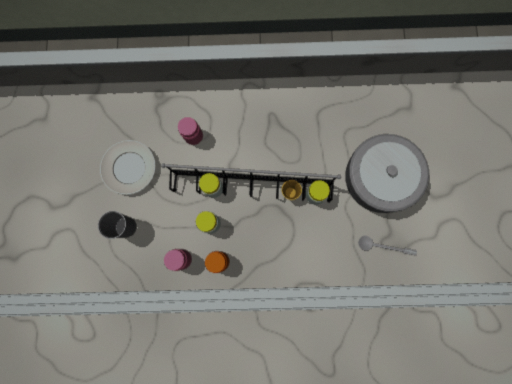

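The top view shows the dabba at right (390,172), which is the -y end. The gaps from there run: yellow jar (319,190), cup (292,189), an empty third gap (~265,186), an empty fourth, a jar (209,183), then an empty sixth. The loose yellow jar is at (206,221).

```bash
python3 - <<'E'
from h import *
for c in('scene','top'):
    print(c,{k:v for k,v in manip.camera_model(c).items() if k!='world_from_camera'}.keys())
    for n in('jar','rack','rail_mid','back_stop','divider_front','bell_cup','dabba','tumbler','saucer','spoon'):
        print(n,[(np.round(b['location'],3).tolist(),round(b['confidence'],2)) for b in manip.boxes_of(n,c)])
E
python3 - <<'E'
from h import *
for c in('scene','top'):
    im=cv2.imread(f'pics/{c}0.png'); d=np.load(f'pics/{c}0.npy'); P=pts(c,d)
    hsv=cv2.cvtColor(im,cv2.COLOR_BGR2HSV)
    m=((hsv[...,0]>24)&(hsv[...,0]<36)&(hsv[...,1]>170)&(hsv[...,2]>90)).astype(np.uint8)
    n,l,s,ce=cv2.connectedComponentsWithStats(m)
    for i in range(1,n):
        if s[i,4]>40:
            q=P[(l==i)&(d>0)]; t=q[q[:,2]>.068]; print(c,ce[i].round(),s[i,4],'n',len(t),'med',np.median(q,0).round(4),'top mean',t.mean(0).round(4), 'minmax', t.min(0).round(3),t.max(0).round(3))
    # marble height check
    for u,v in [(250,250),(300,330),(100,300),(400,100)]: print('marble',P[v,u].round(4))
    # rack
    x0,x1,y0,y1=(160,345,155,205) if c=='top' else (190,370,170,245)
    crop=cv2.resize(im[y0:y1,x0:x1],None,fx=4,fy=4,interpolation=cv2.INTER_CUBIC); cv2.imwrite(f'pics/{c}crop.png',crop)
E
```

```text
scene dict_keys(['vfov', 'cx', 'cy'])
jar [([0.51, 0.139, 0.06], 0.82), ([0.424, 0.211, 0.059], 0.78), ([0.724, 0.177, 0.067], 0.77), ([0.42, 0.116, 0.058], 0.73), ([0.569, -0.122, 0.072], 0.63), ([0.586, 0.131, 0.072], 0.55)]
rack [([0.596, 0.039, 0.049], 0.56)]
rail_mid [([0.6, 0.032, 0.096], 0.77), ([0.602, 0.043, 0.046], 0.39)]
back_stop [([0.6, 0.04, 0.048], 0.86)]
divider_front [([0.598, 0.04, 0.046], 0.89)]
bell_cup [([0.553, -0.051, 0.037], 0.54)]
dabba []
tumbler [([0.495, 0.346, 0.055], 0.77)]
saucer [([0.634, 0.354, 0.008], 0.94)]
spoon [([0.432, -0.248, 0.003], 0.7), ([0.567, -0.12, 0.073], 0.63)]
top dict_keys(['vfov', 'cx', 'cy'])
jar [([0.493, 0.138, 0.074], 0.93), ([0.554, -0.112, 0.074], 0.91), ([0.404, 0.118, 0.076], 0.87), ([0.709, 0.179, 0.072], 0.87), ([0.409, 0.208, 0.072], 0.78), ([0.573, 0.131, 0.076], 0.72)]
rack [([0.597, 0.039, 0.046], 0.79)]
rail_mid [([0.604, 0.039, 0.096], 0.87)]
back_stop [([0.593, 0.042, 0.052], 0.75)]
divider_front [([0.596, 0.04, 0.051], 0.96)]
bell_cup [([0.57, -0.055, 0.032], 0.75)]
dabba [([0.596, -0.272, 0.073], 0.72)]
tumbler [(
[... 493 characters left out ...]
1] [ 0.572 -0.095  0.08 ]
marble [ 6.504e-01 -5.510e-02  1.000e-04]
marble [ 0.8755 -0.0419  0.113 ]
marble [ 0.642  -0.4093 -0.0009]
marble [ 0.3495  0.5608 -0.0008]
top [209. 183.] 303 n 300 med [0.5797 0.1369 0.0758] top mean [0.5797 0.1374 0.0758] minmax [0.558 0.116 0.068] [0.603 0.16  0.08 ]
top [319. 190.] 320 n 308 med [ 0.5552 -0.1143  0.0757] top mean [ 0.5556 -0.1144  0.0756] minmax [ 0.534 -0.137  0.068] [ 0.578 -0.092  0.079]
top [206. 221.] 298 n 297 med [0.4915 0.1437 0.0759] top mean [0.4914 0.1443 0.076 ] minmax [0.471 0.123 0.07 ] [0.512 0.166 0.08 ]
marble [0.4249 0.0495 0.0015]
marble [ 0.2382 -0.0634  0.0023]
marble [0.3162 0.4105 0.0007]
marble [ 0.7962 -0.3446  0.002 ]
```

Run:
```python
from h import *
for c in('scene','top'):
    d=np.load(f'pics/{c}0.npy'); P=pts(c,d)
    print(c)
    x0,x1,y0,y1=(155,345,155,200) if c=='top' else (190,370,170,245)
    sub=P[y0:y1,x0:x1].reshape(-1,3); uv=np.stack(np.meshgrid(np.arange(x0,x1),np.arange(y0,y1)),-1).reshape(-1,2)
    k=(sub[:,2]>.087)&(sub[:,2]<.12); q=sub[k]
    print(len(q), np.c_[uv[k],(q*1000).round()].astype(int)[::max(1,len(q)//40)].tolist())
```

```text
scene
465 [[360, 181, 619, 236, 99], [359, 183, 621, 233, 95], [357, 184, 623, 226, 98], [351, 185, 620, 211, 98], [345, 186, 617, 197, 97], [341, 187, 616, 187, 96], [338, 188, 616, 179, 96], [335, 189, 616, 171, 97], [331, 190, 615, 161, 96], [327, 191, 615, 150, 98], [320, 192, 612, 134, 99], [316, 193, 609, 125, 95], [312, 194, 610, 114, 97], [308, 195, 609, 104, 97], [304, 196, 608, 95, 97], [300, 197, 607, 85, 97], [295, 198, 606, 73, 98], [290, 199, 604, 61, 97], [286, 200, 602, 52, 95], [282, 201, 602, 42, 98], [278, 202, 601, 32, 97], [274, 203, 600, 23, 96], [270, 204, 600, 12, 99], [265, 205, 597, 2, 96], [260, 206, 595, -10, 95], [255, 207, 594, -22, 96], [251, 208, 592, -31, 94], [247, 209, 592, -40, 95], [243, 210, 592, -50, 96], [254, 210, 597, -25, 89], [248, 211, 598, -40, 96], [244, 212, 596, -49, 94], [240, 213, 595, -58, 94], [235, 214, 594, -70, 95], [230, 215, 594, -82, 97], [225, 216, 592, -93, 96], [221, 217, 591, -102, 97], [216, 218, 589, -113, 96], [212, 219, 588, -122, 95], [208, 220, 587, -131, 95], [203, 221, 586, -142, 97], [200, 222, 586, -149, 96], [1
[... 423 characters left out ...]
, [225, 169, 605, 97, 100], [237, 169, 604, 70, 98], [222, 170, 605, 105, 91], [234, 170, 603, 77, 96], [246, 170, 601, 50, 99], [258, 170, 601, 23, 98], [244, 171, 600, 55, 95], [256, 171, 599, 28, 97], [268, 171, 598, 1, 98], [250, 172, 599, 41, 90], [264, 172, 596, 10, 98], [276, 172, 595, -17, 100], [288, 172, 594, -44, 98], [274, 173, 593, -13, 96], [286, 173, 592, -39, 96], [298, 173, 591, -66, 97], [310, 173, 591, -93, 94], [296, 174, 590, -62, 95], [308, 174, 589, -88, 96], [320, 174, 587, -115, 98], [305, 175, 587, -82, 94], [317, 175, 586, -108, 97], [329, 175, 584, -135, 99], [307, 176, 586, -87, 87], [327, 176, 583, -131, 95], [339, 176, 582, -157, 99], [338, 178, 578, -155, 96]]
```

Run:
```python
from h import *
for c in('scene','top'):
    d=np.load(f'pics/{c}0.npy'); P=pts(c,d)
    x0,x1,y0,y1=(155,345,155,200) if c=='top' else (190,370,170,245)
    q=P[y0:y1,x0:x1].reshape(-1,3); q=q[(q[:,2]>.092)&(q[:,2]<.105)]
    for _ in range(3):
        a=np.polyfit(q[:,1],q[:,0],1); r=q[:,0]-np.polyval(a,q[:,1]); q=q[abs(r)<2*r.std()]
    th=np.arctan(a[0]); yr=np.array([np.sin(th),np.cos(th)]); xr=np.array([yr[1],-yr[0]])
    y=q[:,1]; ends=[y.min(),y.max()]; mid=np.mean(ends); o=np.array([np.polyval(a,mid),mid])
    print(c,np.degrees(th),a,r.std(),ends,(ends[1]-ends[0])/np.cos(th),'mid',o,'z',q[:,2].mean())
    # dividers: dark low pts
    q=P[y0:y1,x0:x1].reshape(-1,3); q=q[(q[:,2]>.01)&(q[:,2]<.06)]
    R=np.c_[(q[:,:2]-o)@xr,(q[:,:2]-o)@yr]
    h,_=np.histogram(R[(R[:,0]<-.01)&(R[:,0]>-.05)][:,1],np.arange(-.21,.211,.004)); print(dict((int(1000*(-.208+.004*i)),int(n)) for i,n in enumerate(h) if n))
    for n,xy in dict(jar=[.494,.144] ,jc=[.5796,.137],jb=[.5557,-.115]).items(): print(n,(np.array(xy)-o)@xr,(np.array(xy)-o)@yr)
```

```text
scene 5.449819084069298 [0.09540518 0.59959462] 0.0015416127022130175 [np.float64(-0.16032977246729618), np.float64(0.24181303446039287)] 0.40396884287704005 mid [0.60348159 0.04074163] z 0.09615662094443708
{-192: 9, -188: 4, -184: 7, -180: 12, -176: 14, -172: 7, -152: 1, -148: 1, -144: 11, -139: 11, -135: 7, -132: 3, -128: 11, -123: 1, -120: 3, -115: 11, -111: 19, -107: 17, -103: 13, -99: 12, -95: 13, -91: 12, -88: 17, -83: 25, -79: 22, -75: 11, -71: 1, -67: 2, -63: 17, -60: 1, -3: 3, 0: 17, 4: 2, 60: 2, 64: 22, 72: 27, 76: 12, 80: 12, 83: 6, 108: 2, 112: 5, 116: 1, 124: 2, 128: 13, 188: 6, 192: 21}
jar -0.11879355579108809 0.09239372040390803
jc -0.03291567081798355 0.09355513012757424
jb -0.032774207795964905 -0.15957564632644256
top 5.486194738919542 [0.09604587 0.59650811] 0.0016914574413197916 [np.float64(-0.15894942580476756), np.float64(0.24154278086336664)] 0.4023351982991148 mid [0.60047448 0.04129668] z 0.09730564250083246
{-195: 7, -192: 26, -188: 1, -184: 1, -180: 1, -176: 1, -152: 1, -148: 2, -144: 4, -139: 13, -135: 25, -132: 5, -128: 33, -120: 12, -115: 22, -111: 31, -107: 21, -103: 14, -99: 9, -95: 9, -91: 11, -88: 17, -83: 18, -79: 22, -75: 13, -67: 6, -63: 31, -3: 10, 0: 29, 60: 9, 64: 32, 68: 9, 72: 30, 76: 12, 80: 11, 108: 2, 112: 1, 124: 15, 128: 25, 188: 22, 192: 24}
jar -0.1158057952982801 0.09205327564808376
jc -0.029928664982295714 0.09326920685149859
jb -0.02962649561187786 -0.15986142877696813
```

View pics/topcrop.png

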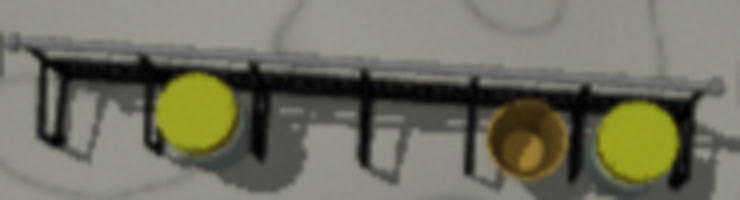

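View pics/scenecrop.png

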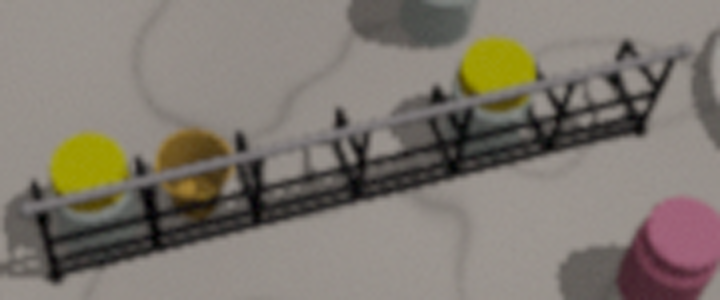

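The rack's yaw is -5.5° and its origin is near (0.602, 0.0405). The dividers fall at 0 and ±64 mm as they must. The loose jar is at about (0.493, 0.144), and the dabba is on the -y side. I'll move towards gap 1 with the fingers shut.

Emit:
arm_command(rows=[[[0.66,0.83,0],[0,0,-0.008],-1],[[0.66,0.83,0],[0,0,-0.008],-1],[[0.66,0.83,0],[0,0,-0.008],-1],[[0.66,0.83,0],[0,0,-0.008],-1],[[0.66,0.83,0],[0,0,-0.008],-1],[[0.66,0.83,0],[0,0,-0.008],-1],[[0.66,0.83,0],[0,0,-0.008],-1],[[0.66,0.83,0],[0,0,-0.008],-1],[[0.66,0.83,0],[0,0,-0.008],-1],[[0.66,0.83,0],[0,0,-0.008],-1],[[0.66,0.83,0],[0,0,-0.008],-1],[[0.66,0.83,0],[0,0,-0.008],-1]])

```text
time_s: 2.3
tool_pos: [0.3915, -0.3668, 0.2084]
orientation: [[0.079, -0.997, -0.001], [-0.997, -0.079, -0.005], [0.005, 0.002, -1.0]]
ft_force: [0.8, -0.4, -0.1]
gripper_width: 0.0002
```

Emit:
arm_command(rows=[[[0.65,0.83,0],[0,0,-0.007],-1],[[0.65,0.83,0],[0,0,-0.007],-1],[[0.65,0.83,0],[0,0,-0.007],-1],[[0.65,0.83,0],[0,0,-0.007],-1],[[0.65,0.83,0],[0,0,-0.007],-1],[[0.65,0.83,0],[0,0,-0.007],-1],[[0.65,0.83,-0.2],[0,0,-0.007],-1],[[0.65,0.83,-0.4],[0,0,-0.007],-1],[[0.65,0.83,-0.6],[0,0,-0.007],-1],[[0.65,0.83,-0.6],[0,0,-0.007],-1],[[0.65,0.83,-0.6],[0,0,-0.007],-1],[[0.65,0.83,-0.6],[0,0,-0.007],-1]])

```text
time_s: 3.5
tool_pos: [0.5977, -0.108, 0.1363]
orientation: [[-0.104, -0.994, 0.01], [-0.994, 0.104, -0.011], [0.01, -0.011, -1.0]]
ft_force: [0.7, -0.7, 0.7]
gripper_width: -0.0002
```

Emit:
arm_command(rows=[[[0,0,0],[0,0,0],-1],[[0,0,0],[0,0,0],-1]])

```text
time_s: 3.7
tool_pos: [0.5988, -0.102, 0.1337]
orientation: [[-0.096, -0.995, 0.008], [-0.995, 0.096, -0.007], [0.006, -0.008, -1.0]]
ft_force: [-0.4, -0.3, 0.9]
gripper_width: 0.0
```

```bash
cat >> h.py <<'E'
O=np.array([.602,.0405]); th=np.radians(5.47); YR=np.array([np.sin(th),np.cos(th)]); XR=np.array([YR[1],-YR[0]])
def rk(p): q=np.array(p[:2])-O; return np.round([q@XR,q@YR],4)
def st():
    s=manip.get_state(); T=np.array(s['orientation']); print(s['time_s'],s['tool_pos'].round(4) if hasattr(s['tool_pos'],'round') else s['tool_pos'],'rack',rk(s['tool_pos']),'xang',np.degrees(np.arctan2(T[1,0],T[0,0])).round(2),'z',T[:,2].round(3),'f',np.round(s['ft_force'],2),s['gripper_width'],np.round(s['joint_positions'],2)); return s
E
python3 - <<'E'
from h import *
st(); save('scene','s1')
E
```

```text
3.7 [ 0.5988 -0.102   0.1337] rack [ 0.0104 -0.1422] xang -95.52 z [ 0.008 -0.007 -1.   ] f [-0.36 -0.31  0.94] 1.7239786719688685e-05 [ 0.11  0.62  0.03  1.65 -0.02  0.86 -1.52]
```

View pics/s1.png

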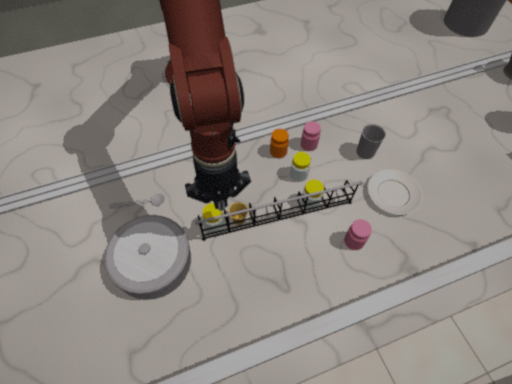

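The gripper is above the rail near the first gap at about (222,203), with nothing disturbed. I'll centre it and lower.

Emit:
arm_command(rows=[[[-0.2,-0.27,-0.3],[0,0,0],-1],[[-0.2,-0.27,-0.4],[0,0,0],-1],[[-0.1,-0.13,-0.3],[0,0,0],-1],[[0,0,-0.1],[0,0,0],-1],[[0,0,-0.1],[0,0,0],-1]])

```text
time_s: 4.25
tool_pos: [0.5832, -0.1256, 0.1031]
orientation: [[-0.104, -0.995, 0.009], [-0.995, 0.104, -0.009], [0.008, -0.01, -1.0]]
ft_force: [0.3, 0.9, -1.3]
gripper_width: 0.0
```

```bash
python3 -c "
from h import *
st()"
```

```text
4.25 [ 0.5832 -0.1256  0.1031] rack [-0.0029 -0.1672] xang -95.99 z [ 0.009 -0.009 -1.   ] f [ 0.31  0.92 -1.27] 1.4462183478077507e-05 [ 0.15  0.64  0.03  1.71 -0.01  0.77 -1.49]
```

Emit:
arm_command(rows=[[[0.1,0.15,-0.1],[0,0,0],-1],[[0,0.05,-0.1],[0,0,0],-1],[[0,0,-0.08],[0,0,0],-1]])

```text
time_s: 4.55
tool_pos: [0.5864, -0.1201, 0.0958]
orientation: [[-0.104, -0.994, 0.01], [-0.995, 0.104, -0.009], [0.008, -0.011, -1.0]]
ft_force: [-0.0, -0.4, 0.2]
gripper_width: -0.0
```

Emit:
arm_command(rows=[[[0,0,-0.06],[0,0,0],-1],[[0,0,0],[0,0,0],-1]])

```text
time_s: 4.75
tool_pos: [0.5867, -0.1192, 0.0939]
orientation: [[-0.103, -0.995, 0.01], [-0.995, 0.103, -0.009], [0.008, -0.011, -1.0]]
ft_force: [0.6, -0.1, 0.8]
gripper_width: 0.0001
```

```bash
python3 -c "
from h import *
st()"
```

```text
4.75 [ 0.5867 -0.1192  0.0939] rack [-0.     -0.1604] xang -95.9 z [ 0.01  -0.009 -1.   ] f [ 0.57 -0.1   0.8 ] 8.484315295512529e-05 [ 0.14  0.66  0.03  1.72 -0.02  0.76 -1.5 ]
```

Emit:
arm_command(rows=[[[0,0,-0.06],[0,0,0],-1],[[0,0,0],[0,0,0],-1]])

```text
time_s: 4.95
tool_pos: [0.5869, -0.119, 0.0924]
orientation: [[-0.102, -0.995, 0.01], [-0.995, 0.102, -0.009], [0.008, -0.011, -1.0]]
ft_force: [0.3, 1.2, -0.3]
gripper_width: 0.0
```

Emit:
arm_command(rows=[[[0,0,-0.04],[0,0,0],-1],[[0,0,0],[0,0,0],-1]])

```text
time_s: 5.15
tool_pos: [0.587, -0.1191, 0.0915]
orientation: [[-0.103, -0.995, 0.011], [-0.995, 0.102, -0.009], [0.008, -0.011, -1.0]]
ft_force: [1.0, 0.3, 0.1]
gripper_width: 0.0001
```

Run:
```python
from h import *
for i in range(3):
    p,d=save('scene','s2'); print(np.round(manip.get_state()['ft_force'],2))
p2,d2=save('top','t2')
cv2.imwrite('pics/s2c.png',cv2.resize(p[150:250,180:300,::-1],None,fx=6,fy=6,interpolation=cv2.INTER_CUBIC))
cv2.imwrite('pics/t2c.png',cv2.resize(p2[140:220,260:360,::-1],None,fx=6,fy=6,interpolation=cv2.INTER_CUBIC))
st()
for c,dd,f in (('scene',d,(190,370,170,245)),('top',d2,(155,345,155,200))):
    P=pts(c,dd); x0,x1,y0,y1=f; q=P[y0:y1,x0:x1].reshape(-1,3)
    R=np.c_[(q[:,:2]-O)@XR,(q[:,:2]-O)@YR,q[:,2]]
    for a in np.arange(-.2,.2,.03):
        k=(R[:,2]>.08)&(R[:,2]<.105)&(abs(R[:,0])<.012)&(abs(R[:,1]-a)<.015); print(c,round(a,2),k.sum(),np.median(R[k],0).round(4) if k.any() else '')
```

```text
[-0.25  0.5   0.41]
[0.47 1.22 0.24]
[-0.44  0.68 -0.01]
5.35 [ 0.5872 -0.1191  0.0917] rack [ 0.0005 -0.1603] xang -95.89 z [ 0.011 -0.009 -1.   ] f [ 0.28 -0.04 -1.05] -4.734953749265899e-05 [ 0.14  0.66  0.03  1.72 -0.02  0.75 -1.5 ]
scene -0.2 29 [ 0.0015 -0.1937  0.0965]
scene -0.17 31 [ 0.0017 -0.1724  0.0944]
scene -0.14 38 [ 0.0019 -0.1377  0.0958]
scene -0.11 35 [ 0.0015 -0.1098  0.0962]
scene -0.08 37 [ 0.0017 -0.0795  0.0961]
scene -0.05 34 [ 0.0019 -0.0519  0.0963]
scene -0.02 34 [ 0.0016 -0.0206  0.0963]
scene 0.01 39 [0.0018 0.0079 0.0961]
scene 0.04 32 [0.0013 0.0401 0.0957]
scene 0.07 36 [0.002  0.0687 0.0963]
scene 0.1 30 [0.0015 0.1    0.0962]
scene 0.13 38 [0.0017 0.1289 0.0956]
scene 0.16 31 [0.0016 0.162  0.0956]
scene 0.19 36 [0.0016 0.1911 0.0959]
top -0.2 0 
top -0.17 0 
top -0.14 36 [-0.0022 -0.1373  0.097 ]
top -0.11 35 [-0.0019 -0.1117  0.0976]
top -0.08 35 [-0.0023 -0.0825  0.0974]
top -0.05 40 [-0.0018 -0.0514  0.0974]
top -0.02 37 [-0.0015 -0.02    0.0971]
top 0.01 38 [-0.002   0.0105  0.0975]
top 0.04 36 [-0.0014  0.042   0.0973]
top 0.07 35 [-0.0022  0.0702  0.0973]
top 0.1 34 [-0.002   0.0985  0.0971]
top 0.13 36 [-0.002   0.1276  0.0978]
top 0.16 35 [-0.0016  0.159   0.0974]
top 0.19 39 [-0.0017  0.19    0.098 ]
```

View pics/s2c.png

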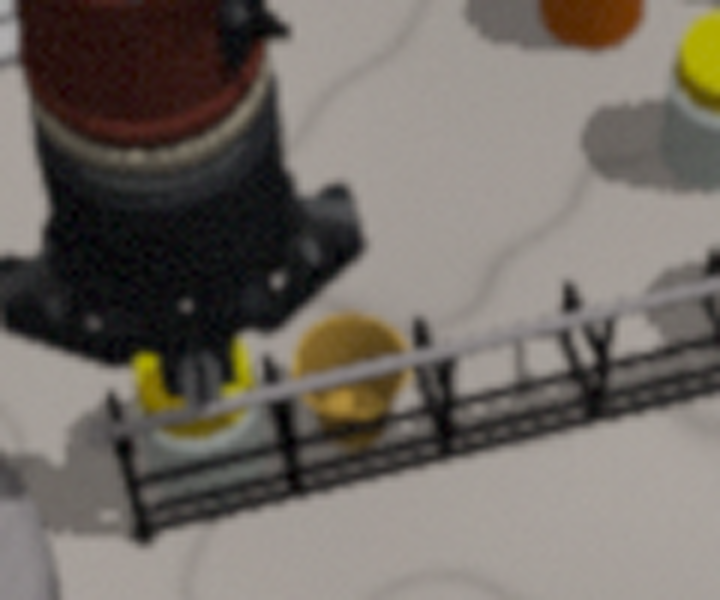

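View pics/t2c.png

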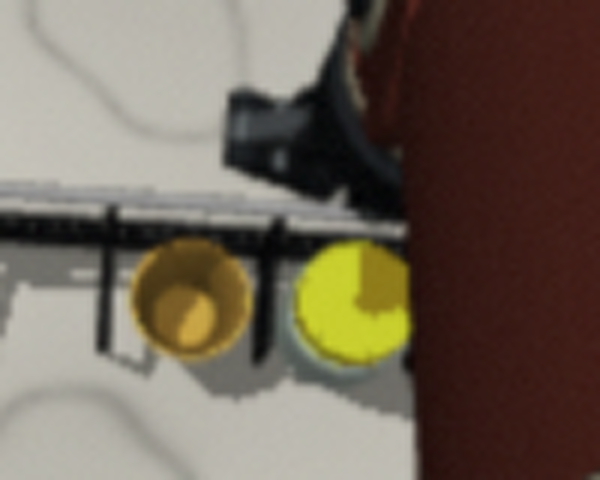

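```bash
cat >> h.py <<'E'
def proj(c,p):
    m=manip.camera_model(c); W=np.linalg.inv(m['world_from_camera']); f=192/np.tan(np.radians(m['vfov']/2)); q=W@np.r_[p,1]
    return np.array([m['cx']+f*q[0]/-q[2], m['cy']-f*q[1]/-q[2]])
E
python3 - <<'E'
from h import *
for dx in(-.011,0,.011):
    p=np.r_[np.array([.5872,-.1191])+dx*XR,.0917]; print(dx,proj('scene',p),(proj('scene',p)-[180,150])*6)
for z in (.091,.094,.097):
  p=np.r_[O-.16*YR,z]; print('rail',z,(proj('scene',p)-[180,150])*6)
d=np.load('pics/s2.npy');P=pts('scene',d)
for v in range(205,226):
    print(v,[ (int(1000*rk(P[v,u])[0]),int(1000*rk(P[v,u])[1]),int(1000*P[v,u,2])) for u in (208,211,213,216,220)])
E
```

```text
-0.011 [212.25819659 214.79173885] [193.54917957 388.75043313]
0 [213.3116401  218.98492548] [199.86984058 413.9095529 ]
0.011 [214.37920229 223.23431094] [206.27521371 439.40586564]
rail 0.091 [200.48995191 413.48379193]
rail 0.094 [199.8288334  409.78138748]
rail 0.097 [199.16364629 406.05619801]
205 [(17, -166, 186), (0, -159, 152), (4, -156, 161), (13, -150, 173), (8, -142, 160)]
206 [(18, -167, 184), (7, -160, 162), (7, -156, 160), (12, -150, 167), (-78, -132, 2)]
207 [(13, -167, 172), (13, -161, 169), (8, -157, 158), (12, -151, 163), (-35, -137, 74)]
208 [(12, -167, 166), (13, -161, 165), (7, -157, 153), (14, -151, 161), (-32, -138, 74)]
209 [(13, -168, 164), (14, -162, 162), (10, -157, 153), (15, -152, 159), (-28, -139, 76)]
210 [(14, -168, 162), (13, -162, 157), (11, -158, 151), (12, -152, 151), (-27, -139, 74)]
211 [(12, -168, 155), (12, -162, 151), (13, -158, 150), (13, -152, 147), (-24, -140, 74)]
212 [(7, -169, 142), (12, -163, 147), (13, -159, 146), (12, -152, 143), (-22, -140, 74)]
213 [(8, -169, 139), (11, -163, 140), (11, -159, 138), (12, -153, 137), (-19, -141, 74)]

[... 332 characters left out ...]
121), (2, -145, 97)]
218 [(-15, -170, 73), (12, -165, 122), (12, -161, 119), (1, -154, 95), (2, -145, 93)]
219 [(-1, -171, 93), (0, -165, 94), (3, -161, 96), (2, -154, 92), (-11, -144, 60)]
220 [(3, -172, 98), (2, -165, 93), (-7, -160, 72), (-8, -154, 67), (-10, -144, 57)]
221 [(2, -172, 92), (-6, -165, 70), (-7, -161, 67), (-7, -154, 63), (-9, -145, 54)]
222 [(-10, -172, 61), (-7, -166, 64), (-6, -161, 63), (-7, -154, 59), (-8, -145, 52)]
223 [(-10, -173, 57), (-7, -166, 59), (-6, -162, 60), (-5, -155, 58), (-7, -146, 49)]
224 [(-10, -173, 53), (-6, -167, 56), (-5, -162, 56), (-4, -155, 54), (-7, -146, 43)]
225 [(-8, -174, 50), (-6, -167, 51), (-5, -163, 51), (-4, -156, 49), (-6, -146, 41)]
```

The rail looks undeflected and no force shows yet, and the visible pad edge ends above it. I'll lower further in small steps and watch the force.

Emit:
arm_command(rows=[[[0,0,-0.08],[0,0,0],-1],[[0,0,-0.02],[0,0,0],-1]])

```text
time_s: 5.55
tool_pos: [0.5872, -0.1192, 0.0891]
orientation: [[-0.103, -0.995, 0.011], [-0.995, 0.103, -0.009], [0.008, -0.012, -1.0]]
ft_force: [0.5, 1.0, 1.2]
gripper_width: -0.0
```

```bash
cat >> h.py <<'E'
def look(fn,box,k=6,cam='scene',n=4):
    F=[]
    for i in range(n): p,d=manip.camera(cam); F.append(manip.get_state()['ft_force'])
    x0,x1,y0,y1=box; cv2.imwrite(f'pics/{fn}.png',cv2.resize(np.ascontiguousarray(p[y0:y1,x0:x1,::-1]),None,fx=k,fy=k,interpolation=cv2.INTER_CUBIC)); np.save(f'pics/{fn}.npy',d)
    print('meanF',np.mean(F,0).round(2)); return p,d
def tip(d):
    P=pts('scene',d); x,y=proj('scene',np.array(manip.get_state()['tool_pos'])).round().astype(int)
    for v in range(y-8,y+7): print(v,[(int(1000*rk(P[v,u])[0]),int(1000*rk(P[v,u])[1]),int(1000*P[v,u,2])) for u in (x-10,x-2,x,x+2,x+10)])
E
python3 - <<'E'
from h import *
st(); p,d=look('s3',(180,300,150,250)); tip(d)
E
```

```text
5.55 [ 0.5872 -0.1192  0.0891] rack [ 0.0005 -0.1604] xang -95.89 z [ 0.011 -0.009 -1.   ] f [0.5  0.97 1.18] -3.169731095024465e-05 [ 0.14  0.66  0.03  1.72 -0.02  0.75 -1.5 ]
meanF [-0.21  0.13 -0.5 ]
212 [(-32, -178, 74), (12, -163, 147), (11, -159, 144), (13, -155, 144), (-61, -129, -1)]
213 [(-29, -179, 75), (12, -163, 143), (13, -159, 142), (12, -155, 139), (-58, -130, 0)]
214 [(-27, -179, 74), (12, -163, 138), (12, -159, 136), (12, -155, 135), (-54, -130, 1)]
215 [(-24, -180, 74), (13, -164, 136), (12, -160, 133), (13, -156, 131), (-2, -137, 94)]
216 [(-25, -180, 69), (13, -164, 131), (12, -160, 128), (13, -156, 128), (1, -137, 95)]
217 [(-26, -181, 62), (12, -165, 126), (11, -160, 122), (12, -156, 122), (1, -138, 92)]
218 [(-27, -181, 55), (11, -165, 119), (12, -161, 118), (13, -157, 118), (-19, -136, 46)]
219 [(-25, -182, 54), (0, -165, 94), (3, -161, 96), (3, -156, 95), (-19, -136, 42)]
220 [(-1, -183, 95), (2, -165, 93), (-5, -161, 74), (-6, -156, 71), (-16, -137, 42)]
221 [(0, -183, 94), (-8, -165, 67), (-6, -161, 69), (-6, -156, 66), (-16, -137, 37)]
222 [(2, -184, 93), (-6, -166, 65), (-6, -161, 63), (-6, -157, 62), (-15, -137, 33)]
223 [(-43, -184, 0), (-8, -166, 58), (-6, -162, 58), (-5, -157, 58), (-16, -138, 27)]
224 [(-40, -185, 1), (-6, -167, 56), (-7, -162, 53), (-4, -158, 55), (-13, -138, 28)]
225 [(-37, -185, 1), (-5, -167, 54), (-4, -163, 52), (-4, -158, 50), (0, -140, 49)]
226 [(-34, -186, 1), (-7, -168, 44), (-6, -163, 44), (-4, -159, 45), (2, -141, 48)]
```

Emit:
arm_command(rows=[[[0,0,-0.08],[0,0,0],-1],[[0,0,-0.06],[0,0,0],-1]])

```text
time_s: 5.95
tool_pos: [0.5876, -0.1192, 0.0859]
orientation: [[-0.103, -0.995, 0.012], [-0.995, 0.102, -0.009], [0.008, -0.013, -1.0]]
ft_force: [-0.0, 0.4, -0.3]
gripper_width: 0.0001
```

Run:
```python
from h import *
st(); p,d=look('s4',(190,250,190,240),12); tip(d)
```

```text
5.95 [ 0.5876 -0.1192  0.0859] rack [ 0.0009 -0.1604] xang -95.89 z [ 0.012 -0.009 -1.   ] f [-0.04  0.4  -0.32] 0.00011114928503514962 [ 0.14  0.67  0.03  1.72 -0.02  0.74 -1.5 ]
meanF [ 0.36  0.1  -0.12]
212 [(-32, -176, 73), (11, -161, 144), (12, -157, 144), (13, -152, 143), (-35, -130, 45)]
213 [(-29, -177, 74), (11, -161, 140), (12, -157, 140), (13, -153, 139), (-43, -129, 26)]
214 [(-27, -177, 74), (12, -161, 138), (12, -157, 136), (12, -153, 134), (-42, -129, 21)]
215 [(-25, -178, 72), (13, -162, 134), (12, -158, 131), (13, -154, 131), (0, -135, 97)]
216 [(-22, -178, 72), (13, -162, 131), (13, -158, 129), (13, -154, 127), (2, -135, 96)]
217 [(-18, -179, 75), (13, -163, 125), (13, -158, 125), (13, -154, 123), (3, -136, 95)]
218 [(-20, -179, 68), (13, -163, 122), (13, -159, 120), (14, -155, 119), (-42, -131, 2)]
219 [(-22, -180, 58), (14, -163, 119), (12, -159, 114), (2, -154, 93), (-40, -131, 1)]
220 [(0, -180, 96), (3, -163, 94), (-5, -158, 74), (-7, -154, 68), (-37, -132, 1)]
221 [(2, -181, 96), (-8, -163, 66), (-6, -159, 68), (-7, -154, 64), (-36, -132, -1)]
222 [(4, -181, 95), (-6, -164, 65), (-4, -159, 66), (-7, -154, 59), (-21, -134, 20)]
223 [(-21, -182, 41), (-5, -164, 63), (-6, -160, 58), (-5, -155, 58), (-20, -135, 17)]
224 [(-24, -182, 31), (-6, -164, 55), (-4, -160, 56), (-4, -155, 54), (-20, -135, 12)]
225 [(-26, -183, 21), (-6, -165, 50), (-3, -160, 54), (-5, -156, 48), (2, -138, 52)]
226 [(-35, -183, -2), (-4, -165, 49), (-3, -161, 48), (-3, -156, 45), (1, -138, 47)]
```

View pics/s4.png

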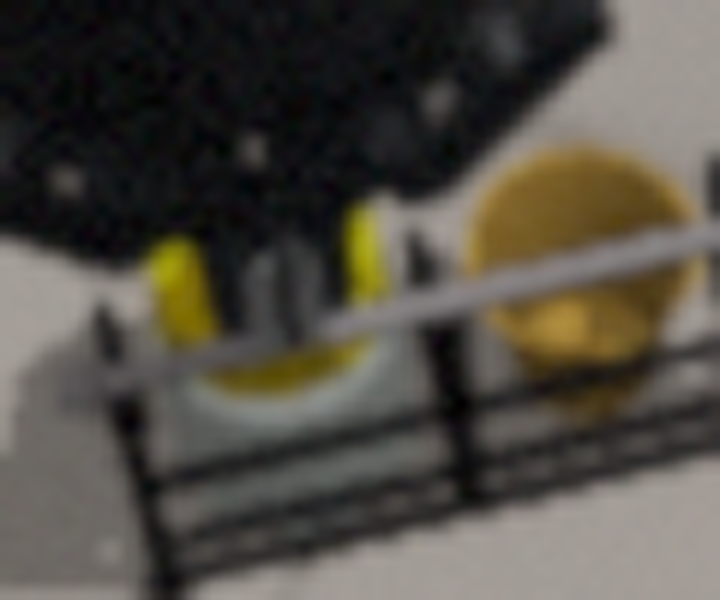

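The pads now overlap the rail in view but still sit above it, with no force and the rail at z≈0.096. The real tip seems higher than the reported TCP. I'll keep lowering in small steps.

Emit:
arm_command(rows=[[[-0.02,0,-0.08],[0,0,0],-1],[[0,0,-0.06],[0,0,0],-1]])

```text
time_s: 6.35
tool_pos: [0.5873, -0.1193, 0.0826]
orientation: [[-0.103, -0.995, 0.013], [-0.995, 0.103, -0.009], [0.008, -0.014, -1.0]]
ft_force: [-0.1, -0.2, -0.7]
gripper_width: 0.0003
```

Run:
```python
from h import *
st(); p,d=look('s5',(190,250,190,240),12); tip(d)
```

```text
6.35 [ 0.5873 -0.1193  0.0826] rack [ 0.0006 -0.1605] xang -95.89 z [ 0.013 -0.009 -1.   ] f [-0.06 -0.15 -0.68] 0.0003009777370476542 [ 0.14  0.67  0.03  1.73 -0.02  0.73 -1.5 ]
meanF [0.55 0.04 0.11]
213 [(-30, -177, 73), (13, -161, 143), (11, -157, 139), (11, -153, 137), (-42, -129, 28)]
214 [(-27, -177, 73), (12, -161, 138), (12, -157, 135), (12, -153, 134), (-43, -129, 20)]
215 [(-24, -178, 74), (13, -162, 134), (12, -158, 131), (12, -153, 128), (0, -135, 95)]
216 [(-20, -178, 77), (12, -162, 129), (12, -158, 127), (12, -154, 125), (2, -135, 97)]
217 [(-19, -179, 73), (13, -163, 126), (12, -158, 123), (13, -154, 121), (2, -136, 93)]
218 [(-20, -179, 67), (12, -163, 120), (12, -159, 118), (12, -154, 116), (-43, -130, 0)]
219 [(-21, -180, 61), (12, -163, 116), (13, -159, 114), (12, -155, 110), (-40, -131, 0)]
220 [(1, -180, 98), (13, -164, 112), (-7, -158, 71), (-6, -154, 69), (-37, -132, 0)]
221 [(2, -181, 96), (-7, -163, 69), (-4, -159, 71), (-6, -154, 66), (-35, -132, 0)]
222 [(2, -181, 92), (-7, -164, 64), (-5, -159, 64), (-6, -155, 60), (-22, -134, 19)]
223 [(-21, -182, 41), (-7, -164, 58), (-4, -160, 62), (-4, -155, 59), (-20, -135, 18)]
224 [(-25, -182, 29), (-6, -164, 56), (-6, -160, 53), (-5, -155, 52), (-20, -135, 13)]
225 [(-26, -183, 21), (-5, -165, 52), (-4, -160, 51), (-4, -156, 49), (0, -138, 49)]
226 [(-35, -183, -1), (-5, -165, 47), (-4, -161, 47), (-5, -156, 43), (3, -138, 51)]
227 [(-31, -184, 0), (-4, -166, 43), (0, -162, 50), (1, -157, 51), (-17, -136, 1)]
```

View pics/s5.png

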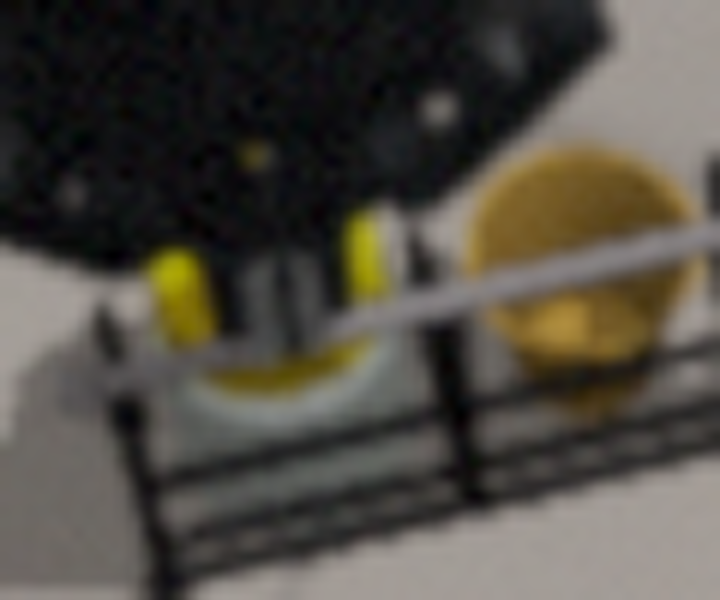

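The depth puts the fingertip's lower edge at z≈0.110 with the TCP at 0.0826, so the tip is about 13 mm above the rail. I'll continue.

Emit:
arm_command(rows=[[[-0.02,0,-0.1],[0,0,0],-1],[[0,0,-0.1],[0,0,0],-1],[[0,0,-0.06],[0,0,0],-1]])

```text
time_s: 6.85
tool_pos: [0.5872, -0.1193, 0.076]
orientation: [[-0.103, -0.995, 0.014], [-0.995, 0.103, -0.009], [0.008, -0.015, -1.0]]
ft_force: [-0.6, -0.3, 0.2]
gripper_width: -0.0003
```

Run:
```python
from h import *
st(); p,d=look('s6',(190,250,190,240),12); tip(d)
```

```text
6.85 [ 0.5872 -0.1193  0.076 ] rack [ 0.0005 -0.1605] xang -95.89 z [ 0.014 -0.009 -1.   ] f [-0.61 -0.32  0.21] -0.00033191406099829663 [ 0.14  0.68  0.03  1.73 -0.02  0.71 -1.5 ]
meanF [ 0.44 -0.08 -0.21]
214 [(-26, -177, 75), (13, -161, 138), (11, -157, 134), (12, -153, 133), (-42, -129, 22)]
215 [(-24, -178, 74), (12, -162, 133), (12, -158, 130), (11, -153, 128), (0, -135, 96)]
216 [(-22, -178, 74), (12, -162, 129), (13, -158, 128), (13, -154, 126), (1, -135, 96)]
217 [(-20, -179, 71), (12, -163, 124), (12, -158, 122), (10, -154, 116), (2, -136, 93)]
218 [(-19, -179, 68), (12, -163, 119), (12, -159, 118), (12, -154, 116), (-42, -130, 1)]
219 [(-22, -180, 58), (13, -163, 116), (13, -159, 115), (11, -155, 109), (-39, -131, 1)]
220 [(0, -180, 96), (11, -164, 109), (13, -160, 110), (12, -155, 106), (-37, -132, 0)]
221 [(2, -181, 96), (12, -164, 105), (13, -160, 105), (-7, -154, 64), (-36, -132, -3)]
222 [(1, -181, 89), (-7, -164, 63), (-5, -159, 65), (-7, -154, 59), (-22, -134, 19)]
223 [(-20, -182, 42), (-4, -164, 63), (-5, -160, 59), (-4, -155, 59), (-22, -134, 14)]
224 [(-25, -182, 28), (-6, -164, 55), (-4, -160, 56), (-4, -155, 54), (-18, -135, 16)]
225 [(-28, -183, 18), (-6, -165, 51), (-4, -160, 53), (-3, -156, 51), (0, -138, 50)]
226 [(-35, -183, 0), (-4, -165, 49), (-5, -161, 45), (-4, -156, 44), (2, -138, 48)]
227 [(-32, -184, 0), (-6, -166, 41), (0, -162, 52), (0, -157, 48), (-17, -136, 2)]
228 [(-29, -185, 0), (1, -167, 50), (1, -162, 49), (2, -157, 47), (-17, -137, -2)]
```

View pics/s6.png

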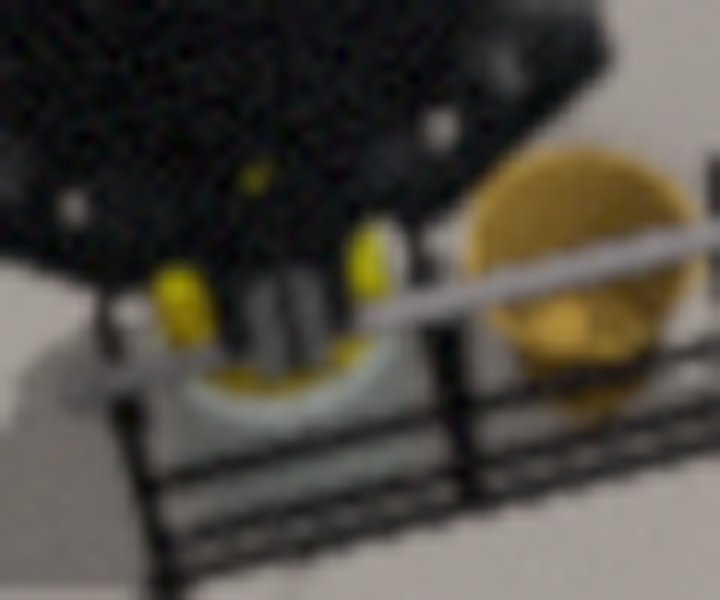

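Emit:
arm_command(rows=[[[-0.02,0,-0.1],[0,0,0],-1],[[0,0,-0.08],[0,0,0],-1]])

```text
time_s: 7.25
tool_pos: [0.587, -0.1194, 0.0719]
orientation: [[-0.103, -0.995, 0.015], [-0.995, 0.102, -0.01], [0.008, -0.016, -1.0]]
ft_force: [-0.1, -0.3, 1.1]
gripper_width: -0.0
```

Run:
```python
from h import *
st(); p,d=look('s7',(190,250,190,240),12,n=6); tip(d); print(st()['joint_torque'])
```

```text
7.25 [ 0.587  -0.1194  0.0719] rack [ 0.0003 -0.1606] xang -95.89 z [ 0.015 -0.01  -1.   ] f [-0.15 -0.34  1.06] -7.716335231025155e-06 [ 0.14  0.69  0.03  1.74 -0.02  0.7  -1.5 ]
meanF [-0.58  0.2   1.39]
215 [(-23, -178, 76), (391, -184, 835), (12, -158, 131), (12, -153, 129), (0, -135, 96)]
216 [(-21, -178, 74), (12, -162, 129), (12, -158, 126), (13, -154, 126), (1, -135, 95)]
217 [(-21, -179, 71), (12, -163, 124), (13, -158, 123), (13, -154, 121), (3, -136, 94)]
218 [(-21, -179, 66), (12, -163, 120), (12, -159, 117), (11, -154, 114), (-43, -130, 0)]
219 [(-22, -180, 58), (12, -163, 116), (12, -159, 113), (13, -155, 112), (-41, -131, -1)]
220 [(0, -180, 95), (13, -164, 113), (12, -159, 108), (12, -155, 106), (-37, -132, 0)]
221 [(2, -181, 95), (11, -164, 105), (13, -160, 106), (12, -156, 102), (-35, -132, -1)]
222 [(4, -181, 95), (12, -165, 102), (13, -160, 101), (-5, -155, 61), (-22, -134, 19)]
223 [(-22, -182, 38), (-6, -164, 59), (-6, -160, 58), (-5, -155, 57), (-20, -135, 17)]
224 [(-25, -182, 28), (-7, -164, 53), (-6, -160, 53), (-3, -156, 56), (-19, -135, 15)]
225 [(-25, -183, 24), (-5, -165, 52), (-6, -160, 48), (391, -184, 835), (1, -138, 51)]
226 [(-32, -183, 3), (-6, -165, 45), (-4, -161, 47), (-4, -156, 45), (3, -138, 49)]
227 [(-32, -184, 0), (-6, -166, 41), (0, -161, 50), (0, -157, 49), (-17, -136, 3)]
228 [(-29, -185, 0), (1, -167, 50), (2, -162, 50), (2, -157, 47), (-15, -137, 1)]
229 [(-1, -185, 51), (3, -167, 49), (-4, -162, 31), (-4, -157, 28), (-14, -137, -1)]
7.55 [ 0.5871 -0.1194  0.0721] rack [ 0.0004 -0.1606] xang -95.89 z [ 0.015 -0.009 -1.   ] f [-0.63  0.95  1.32] 0.00011288750536537027 [ 0.14  0.68  0.03  1.74 -0.02  0.7  -1.5 ]
[-3.50872648e-02 -4.47921646e+01  7.37545788e-01 -1.28729519e+01
  1.15298876e-02 -2.75671827e-01 -1.69437979e-03]
```

View pics/s7.png

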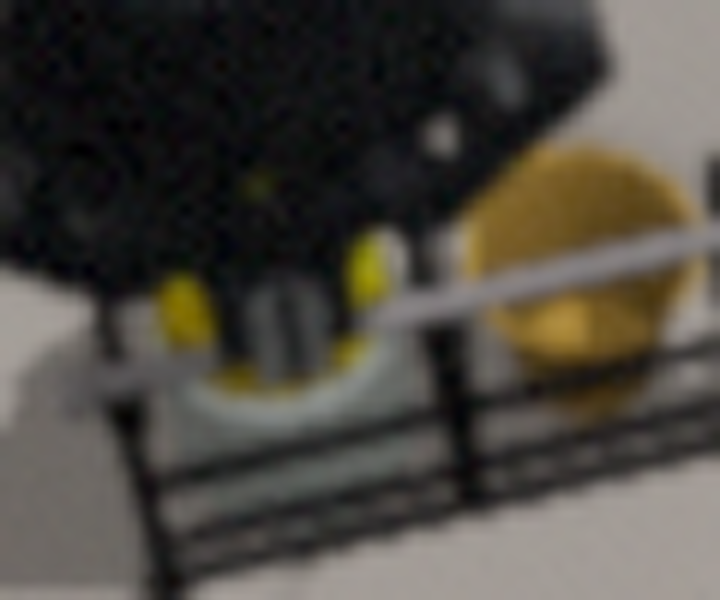

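Emit:
arm_command(rows=[[[-0.01,0,-0.07],[0,0,0],-1],[[0,0,0],[0,0,0],-1]])

```text
time_s: 7.75
tool_pos: [0.5872, -0.1194, 0.0708]
orientation: [[-0.103, -0.995, 0.016], [-0.995, 0.102, -0.01], [0.008, -0.017, -1.0]]
ft_force: [-1.7, 0.2, 2.7]
gripper_width: -0.0
```

Run:
```python
from h import *
st(); p,d=look('s8',(190,250,190,240),12,n=6)
```

```text
7.75 [ 0.5872 -0.1194  0.0708] rack [ 0.0005 -0.1606] xang -95.89 z [ 0.016 -0.01  -1.   ] f [-1.73  0.21  2.67] -2.0035516443816537e-06 [ 0.14  0.69  0.03  1.74 -0.02  0.7  -1.5 ]
meanF [-1.04  0.    2.89]
```

Contact is confirmed: about 2.9 N upward at the first gap, held for more than 0.3 s. Now I'll slide along the rail.

Emit:
arm_command(rows=[[[0.03,0.3,-0.01],[0,0,0],-1],[[0.03,0.3,-0.01],[0,0,0],-1],[[0.03,0.3,-0.01],[0,0,0],-1]])

```text
time_s: 8.35
tool_pos: [0.5905, -0.1, 0.0707]
orientation: [[-0.107, -0.994, 0.019], [-0.994, 0.106, -0.015], [0.012, -0.02, -1.0]]
ft_force: [-0.1, -2.6, 2.8]
gripper_width: -0.0003
```

```bash
python3 -c "
from h import *
st()"
```

```text
8.35 [ 0.5905 -0.1     0.0707] rack [ 0.002 -0.141] xang -96.12 z [ 0.019 -0.015 -1.   ] f [-0.07 -2.63  2.78] -0.0002602206208131523 [ 0.1   0.68  0.04  1.74 -0.02  0.69 -1.54]
```

Emit:
arm_command(rows=[[[0.01,0.35,-0.01],[0.003,0.003,0],-1],[[0.01,0.35,-0.01],[0.003,0.003,0],-1],[[0.01,0.35,-0.01],[0.002,0.003,0],-1],[[0.01,0.35,-0.01],[0,0,0],-1],[[0.01,0.35,-0.01],[0,0,0],-1]])

```text
time_s: 8.85
tool_pos: [0.5933, -0.0531, 0.0701]
orientation: [[-0.106, -0.994, 0.001], [-0.994, 0.106, 0.002], [-0.002, -0.001, -1.0]]
ft_force: [0.5, -3.0, 3.8]
gripper_width: -0.0
```

```bash
python3 -c "
from h import *
st()"
```

```text
8.85 [ 0.5933 -0.0531  0.0701] rack [ 0.0003 -0.094 ] xang -96.07 z [ 0.001  0.002 -1.   ] f [ 0.48 -3.01  3.81] -3.5024426346964176e-07 [ 0.03  0.69  0.03  1.73 -0.03  0.72 -1.59]
```

Emit:
arm_command(rows=[[[0.03,0.3,0],[0,0,0],-1],[[0.03,0.35,0],[0,0,0],-1],[[0.03,0.35,0],[0,0,0],-1],[[0.03,0.35,0],[0,0,0],-1],[[0.03,0.3,0],[0,0,0],-1]])

```text
time_s: 9.35
tool_pos: [0.5969, -0.0078, 0.0702]
orientation: [[-0.105, -0.994, 0.001], [-0.994, 0.105, 0.002], [-0.002, -0.0, -1.0]]
ft_force: [-0.2, -2.6, 2.9]
gripper_width: 0.0002
```

```bash
python3 -c "
from h import *
st()"
```

```text
9.35 [ 0.5969 -0.0078  0.0702] rack [-0.0005 -0.0486] xang -96.04 z [ 0.001  0.002 -1.   ] f [-0.21 -2.61  2.9 ] 0.00020251557241994232 [-0.05  0.69  0.04  1.73 -0.04  0.72 -1.66]
```

Emit:
arm_command(rows=[[[0.03,0.25,0],[0,0,0],-1],[[0.03,0.2,0],[0,0,0],-1],[[0,0,0],[0,0,0],-1],[[0,0,0],[0,0,0],-1]])

```text
time_s: 9.75
tool_pos: [0.5984, 0.0068, 0.0701]
orientation: [[-0.103, -0.995, 0.0], [-0.995, 0.103, 0.003], [-0.003, 0.0, -1.0]]
ft_force: [-0.4, -2.1, 4.4]
gripper_width: 0.0002
```

```bash
python3 -c "
from h import *
st(); p,d=look('s9',(190,310,160,240),6,n=3)"
```

```text
9.75 [0.5984 0.0068 0.0701] rack [-0.0004 -0.0339] xang -95.89 z [ 0.     0.003 -1.   ] f [-0.36 -2.13  4.37] 0.00022065571545282255 [-0.07  0.69  0.04  1.73 -0.04  0.72 -1.68]
meanF [-0.49 -1.26  3.77]
```

View pics/s9.png

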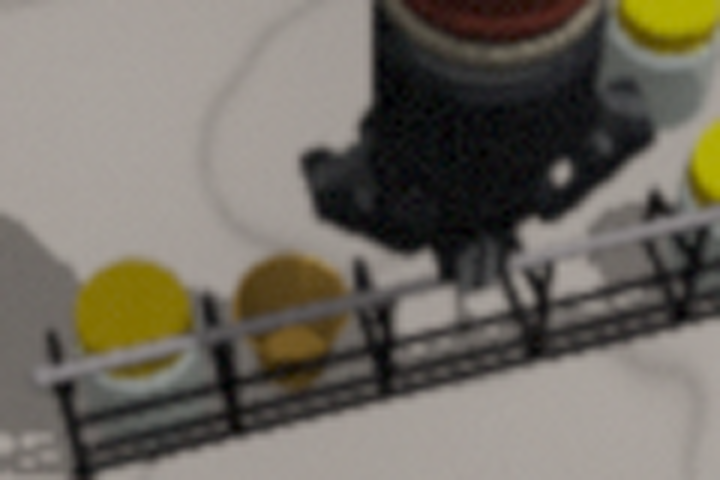

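All three gaps have been touched; at the third the rack y is -0.034 and the force 3.8 N. I'll lift off straight up.

Emit:
arm_command(rows=[[[0,0,0.4],[0,0,0],-1],[[0,0,1],[0,0,0],-1],[[0,0,1],[0,0,0],-1],[[0,0,1],[0,0,0],-1],[[0,0,0],[0,0,0],-1]])

```text
time_s: 10.4
tool_pos: [0.5943, 0.0109, 0.1559]
orientation: [[-0.102, -0.995, -0.01], [-0.995, 0.102, 0.01], [-0.009, 0.011, -1.0]]
ft_force: [0.5, -0.3, 0.7]
gripper_width: -0.0002
```

Run:
```python
from h import *
s=st(); p,d=save('scene','s10'); P=pts('scene',d)
t=np.array(s['tool_pos']); R=np.array(s['orientation'])
Q=(P.reshape(-1,3)-t)@R   # tool frame
k=(d.reshape(-1)>0)&(abs(Q[:,0])<.1)&(abs(Q[:,1])<.06)&(Q[:,2]<.03)&(Q[:,2]>-.16)
for a in np.arange(-.15,.03,.006):
    kk=k&(abs(Q[:,2]-a)<.003); q=Q[kk]
    if len(q)>3: print(round(a,3),len(q),'x',q[:,0].min().round(3),q[:,0].max().round(3),'y',q[:,1].min().round(3),q[:,1].max().round(3))
```

```text
10.4 [0.5943 0.0109 0.1559] rack [-0.0049 -0.0302] xang -95.86 z [-0.01  0.01 -1.  ] f [ 0.55 -0.34  0.72] -0.0001702400152695168 [-0.07  0.58  0.04  1.65 -0.04  0.92 -1.69]
-0.15 10 x 0.034 0.036 y -0.014 0.005
-0.144 18 x 0.03 0.037 y -0.015 0.003
-0.138 36 x -0.041 0.04 y -0.014 0.007
-0.132 48 x -0.04 0.041 y -0.022 0.004
-0.126 90 x -0.051 0.05 y -0.022 0.003
-0.12 158 x -0.06 0.058 y -0.022 0.011
-0.114 143 x -0.062 0.061 y -0.021 0.011
-0.108 92 x -0.06 0.06 y -0.021 -0.005
-0.102 82 x -0.057 0.052 y -0.019 0.0
-0.096 86 x -0.054 0.048 y -0.02 0.009
-0.09 55 x -0.047 0.045 y -0.02 0.007
-0.084 72 x -0.042 0.041 y -0.015 0.009
-0.078 105 x -0.04 0.033 y -0.015 0.01
-0.072 52 x -0.031 0.028 y -0.017 0.002
-0.066 21 x -0.03 0.016 y -0.015 -0.005
-0.06 18 x -0.007 0.012 y -0.013 -0.007
-0.054 18 x -0.013 0.012 y -0.013 -0.008
-0.048 24 x -0.014 0.012 y -0.014 -0.001
-0.042 20 x -0.014 0.013 y -0.013 0.003
-0.036 23 x -0.015 0.012 y -0.013 0.004
-0.03 12 x -0.013 0.009 y -0.014 -0.007
```

View pics/s10.png

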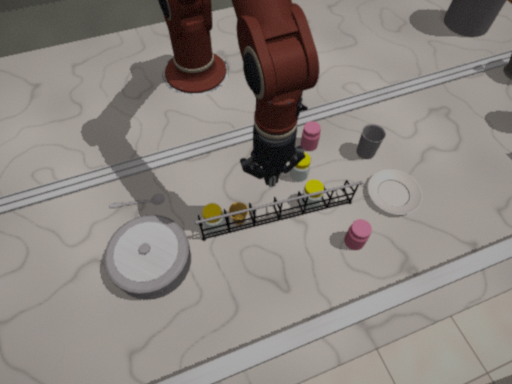

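The visible tip is about 27 mm above the reported TCP and the xy agrees, so I'll allow for that. Now I'll rotate 90°, partly open the fingers as a cradle, and go to the +y side of the loose jar.

Emit:
arm_command(rows=[[[-0.31,0.64,0],[0,0,0.063],-0.48],[[-0.31,0.64,0],[0,0,0.063],-0.48],[[-0.31,0.64,0],[0,0,0.063],-0.48],[[-0.31,0.64,0],[0,0,0.063],-0.48],[[-0.31,0.64,0],[0,0,0.063],-0.48],[[-0.31,0.64,0],[0,0,0.063],-0.48],[[-0.31,0.64,0],[0,0,0.063],-0.48],[[-0.31,0.64,0],[0,0,0.063],-0.48],[[-0.31,0.64,0],[0,0,0.063],-0.48],[[-0.31,0.64,0],[0,0,0.063],-0.48],[[-0.31,0.64,0],[0,0,0.063],-0.48],[[-0.31,0.64,0],[0,0,0.063],-0.48]])

```text
time_s: 11.65
tool_pos: [0.4808, 0.2072, 0.1381]
orientation: [[0.999, -0.026, -0.033], [-0.028, -0.999, -0.038], [-0.032, 0.039, -0.999]]
ft_force: [0.0, -0.7, 0.6]
gripper_width: 0.0221
```

Emit:
arm_command(rows=[[[0,0,0],[0,0,0],-0.48],[[0,0,0],[0,0,0],-0.48]])

```text
time_s: 11.85
tool_pos: [0.4773, 0.2093, 0.1361]
orientation: [[0.999, -0.023, -0.04], [-0.024, -0.999, -0.038], [-0.039, 0.038, -0.999]]
ft_force: [0.2, -0.5, 0.2]
gripper_width: 0.0222
```

Run:
```python
from h import *
s=st(); p,d=save('scene','s11'); save('top','t11')
```

```text
11.85 [0.4773 0.2093 0.1361] rack [-0.1402  0.1561] xang -1.38 z [-0.04  -0.038 -0.999] f [ 0.17 -0.49  0.24] 0.02219440195049454 [-0.2   0.56 -0.41  1.83  0.29  0.87 -0.78]
```

View pics/s11.png

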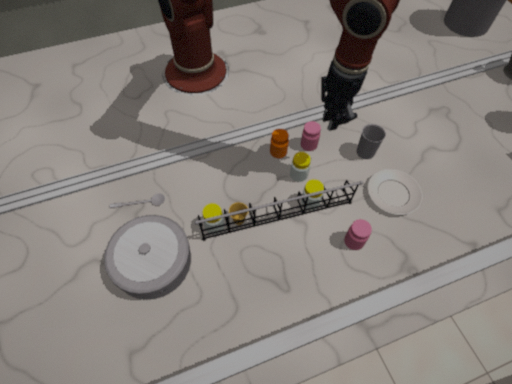

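View pics/t11.png

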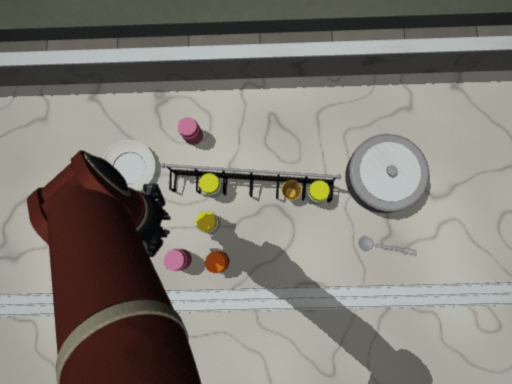

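Run:
```python
from h import *
s=manip.get_state(); t=np.array(s['tool_pos']);R=np.array(s['orientation'])
for z in (0,-.027,-.06): print(proj('scene',t+R[:,2]*z),proj('top',t+R[:,2]*z))
for c,f in(('scene','s11'),('top','t11')):
    P=pts(c,np.load(f'pics/{f}.npy')); Q=P.reshape(-1,3)
    k=(Q[:,2]>.1)&(Q[:,2]<.27)&(Q[:,0]>.35)&(Q[:,0]<.58)&(Q[:,1]>.1)&(Q[:,1]<.4); q=Q[k]; 
    for a in np.arange(.11,.27,.01):
        w=q[abs(q[:,2]-a)<.005]
        if len(w): print(c,round(a,2),len(w),w.min(0).round(3),w.max(0).round(3),np.median(w,0).round(3))
p=cv2.imread('pics/s11.png'); cv2.imwrite('pics/s11c.png',cv2.resize(p[60:140,300:390],None,fx=7,fy=7,interpolation=cv2.INTER_CUBIC))
```

```text
[325.60328703 130.97097496] [169.59515335 226.16744333]
[328.1441657 123.7235678] [165.45196023 224.75558259]
[331.43584252 114.33464165] [159.96052865 222.88428756]
scene 0.16 10 [0.467 0.2   0.16 ] [0.498 0.218 0.165] [0.469 0.206 0.163]
scene 0.17 45 [0.457 0.199 0.165] [0.507 0.219 0.175] [0.471 0.205 0.171]
scene 0.18 52 [0.457 0.2   0.175] [0.507 0.219 0.185] [0.493 0.206 0.179]
scene 0.19 45 [0.457 0.199 0.185] [0.507 0.219 0.195] [0.471 0.205 0.189]
scene 0.2 35 [0.459 0.2   0.195] [0.508 0.215 0.205] [0.469 0.205 0.2  ]
scene 0.21 97 [0.445 0.198 0.206] [0.529 0.221 0.215] [0.502 0.204 0.211]
scene 0.22 75 [0.433 0.199 0.215] [0.534 0.224 0.225] [0.503 0.203 0.22 ]
scene 0.23 117 [0.429 0.195 0.225] [0.54  0.226 0.235] [0.501 0.204 0.23 ]
scene 0.24 100 [0.423 0.195 0.235] [0.546 0.221 0.245] [0.476 0.202 0.24 ]
scene 0.25 131 [0.418 0.195 0.245] [0.549 0.224 0.255] [0.51  0.204 0.251]
scene 0.26 179 [0.422 0.194 0.255] [0.548 0.225 0.265] [0.515 0.205 0.259]
scene 0.27 57 [0.465 0.194 0.265] [0.528 0.223 0.27 ] [0.513 0.204 0.267]
top 0.16 3 [0.49  0.205 0.163] [0.49  0.217 0.165] [0.49  0.211 0.164]
top 0.17 21 [0.458 0.199 0.165] [0.502 0.214 0.175] [0.49  0.201 0.169]
top 0.18 29 [0.456 0.2   0.175] [0.503 0.212 0.184] [0.49  0.204 0.181]
top 0.19 18 [0.455 0.2   0.185] [0.497 0.209 0.194] [0.466 0.202 0.19 ]
top 0.2 17 [0.453 0.2   0.196] [0.508 0.207 0.205] [0.491 0.201 0.201]
top 0.21 58 [0.439 0.198 0.206] [0.524 0.216 0.215] [0.466 0.202 0.211]
top 0.22 106 [0.434 0.2   0.215] [0.531 0.222 0.225] [0.451 0.208 0.219]
top 0.23 74 [0.43  0.196 0.225] [0.534 0.216 0.235] [0.469 0.203 0.231]
top 0.24 74 [0.425 0.196 0.235] [0.542 0.212 0.245] [0.469 0.202 0.24 ]
top 0.25 94 [0.42  0.197 0.245] [0.545 0.225 0.255] [0.525 0.204 0.251]
top 0.26 182 [0.418 0.196 0.255] [0.545 0.225 0.265] [0.531 0.21  0.259]
top 0.27 32 [0.432 0.203 0.265] [0.529 0.217 0.27 ] [0.441 0.212 0.267]
```

View pics/s11c.png

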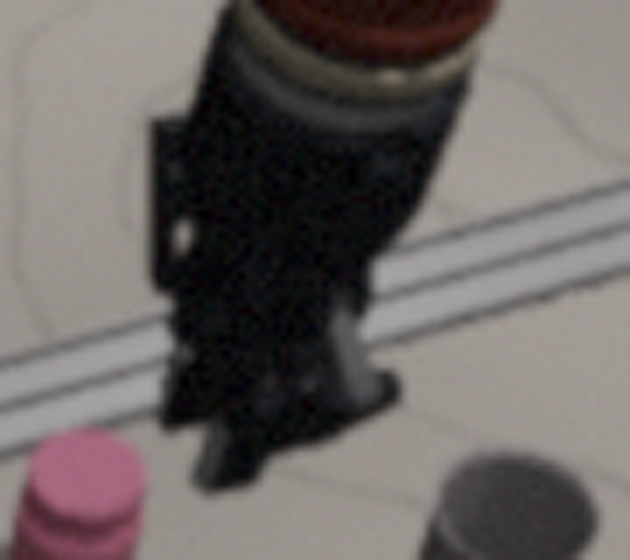

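Emit:
arm_command(rows=[[[0.4,-0.08,0],[0.009,-0.01,-0.017],-0.48],[[0.4,-0.08,0],[0.009,-0.01,-0.017],-0.48],[[0.1,0,-0.2],[0,0,0],-0.48],[[0,0,0],[0,0,0],-0.48]])

```text
time_s: 12.35
tool_pos: [0.5043, 0.2, 0.1306]
orientation: [[0.994, -0.112, 0.006], [-0.112, -0.994, 0.002], [0.006, -0.002, -1.0]]
ft_force: [-0.5, 0.3, 0.4]
gripper_width: 0.0225
```

```bash
cat >> h.py <<'E'
def fing(fn,cam='scene'):
    s=st(); p,d=save(cam,fn); t=np.array(s['tool_pos']);R=np.array(s['orientation'])
    P=pts(cam,d).reshape(-1,3); Q=(P-t)@R
    k=(abs(Q[:,0])<.03)&(abs(Q[:,1])<.02)&(Q[:,2]>-.055)&(Q[:,2]<-.015)&(P[:,2]>.01)
    q=P[k]; r=np.array([rk(x) for x in q]); print('fing',len(q),'rackx',r[:,0].min(),r[:,0].max(),'racky',r[:,1].min(),r[:,1].max(),'zmin',np.sort(q[:,2])[:5].round(4))
    hsv=cv2.cvtColor(np.ascontiguousarray(p[:,:,::-1]),cv2.COLOR_BGR2HSV)
    m=((hsv[...,0]>24)&(hsv[...,0]<36)&(hsv[...,1]>150)&(hsv[...,2]>60)).astype(np.uint8); P=P.reshape(384,512,3)
    n,l,st_,ce=cv2.connectedComponentsWithStats(m)
    for i in range(1,n):
        if st_[i,4]>40:
            q=P[(l==i)&(d>0)]; q=q[q[:,2]>.066]
            if len(q): print('lid',ce[i].round(),st_[i,4],q.mean(0).round(4),'mid-extent',rk((q.min(0)+q.max(0))/2),'rack',rk(q.mean(0)))
E
python3 -c "
from h import *
fing('s12'); fing('t12','top')"
```

```text
12.35 [0.5043 0.2    0.1306] rack [-0.1125  0.1494] xang -6.41 z [ 0.006  0.002 -1.   ] f [-0.48  0.33  0.38] 0.022475217067850894 [-0.17  0.56 -0.38  1.83  0.29  0.8  -0.81]
fing 122 rackx -0.1348 -0.0838 racky 0.1389 0.1561 zmin [0.1541 0.1549 0.1555 0.156  0.1565]
lid [301. 160.] 222 [0.4967 0.143  0.0743] mid-extent [-0.1162  0.093 ] rack [-0.1146  0.092 ]
lid [313. 186.] 194 [0.5795 0.1366 0.0746] mid-extent [-0.0328  0.0936] rack [-0.0315  0.0936]
lid [211. 211.] 211 [ 0.5558 -0.1152  0.0747] mid-extent [-0.0325 -0.1602] rack [-0.0312 -0.1594]
12.4 [0.5044 0.2    0.1309] rack [-0.1123  0.1494] xang -6.41 z [ 0.007  0.002 -1.   ] f [ 0.33 -0.7  -0.37] 0.02227376807633342 [-0.17  0.56 -0.38  1.83  0.29  0.8  -0.81]
fing 38 rackx -0.1358 -0.0887 racky 0.1387 0.1439 zmin [0.1598 0.1615 0.1624 0.1632 0.1633]
lid [209. 182.] 327 [0.5796 0.1372 0.0758] mid-extent [-0.031   0.0949] rack [-0.0315  0.0942]
lid [319. 190.] 345 [ 0.556  -0.1145  0.0755] mid-extent [-0.031  -0.1589] rack [-0.0311 -0.1587]
lid [206. 221.] 307 [0.4915 0.1442 0.0759] mid-extent [-0.1195  0.0934] rack [-0.1199  0.0926]
```

Emit:
arm_command(rows=[[[-0.28,0.03,-0.6],[0,0,0],-0.48],[[0,0,-0.9],[0,0,0.005],-0.48],[[0,0,-0.9],[0,0,0],-0.48],[[0,0,-0.9],[0,0,0],-0.48],[[0,0,-0.5],[0,0,0],-0.48],[[0,0,0],[0,0,0],-0.48]])

```text
time_s: 13.05
tool_pos: [0.4978, 0.2041, 0.0349]
orientation: [[0.995, -0.098, 0.011], [-0.098, -0.995, 0.006], [0.01, -0.007, -1.0]]
ft_force: [0.4, -0.5, -0.6]
gripper_width: 0.0222
```

```bash
python3 -c "
from h import *
fing('s13'); fing('t13','top')
p=cv2.imread('pics/s13.png'); cv2.imwrite('pics/s13c.png',cv2.resize(p[100:200,270:370],None,fx=6,fy=6,interpolation=cv2.INTER_CUBIC))"
```

```text
13.05 [0.4978 0.2041 0.0349] rack [-0.1193  0.1529] xang -5.62 z [ 0.011  0.006 -1.   ] f [ 0.36 -0.45 -0.58] 0.022248893054407845 [-0.23  0.69 -0.31  1.93  0.37  0.57 -0.89]
fing 87 rackx -0.1361 -0.0914 racky 0.1422 0.1606 zmin [0.0603 0.0605 0.0619 0.0633 0.0638]
lid [301. 160.] 218 [0.4969 0.1426 0.0744] mid-extent [-0.1152  0.0924] rack [-0.1143  0.0916]
lid [313. 186.] 193 [0.5795 0.1364 0.0749] mid-extent [-0.0327  0.0937] rack [-0.0316  0.0933]
lid [211. 211.] 210 [ 0.5557 -0.1153  0.0747] mid-extent [-0.0329 -0.1601] rack [-0.0312 -0.1595]
13.1 [0.4983 0.2044 0.0357] rack [-0.1188  0.1533] xang -5.63 z [ 0.012  0.007 -1.   ] f [-0.75 -0.2   0.18] 0.022308852695279408 [-0.23  0.69 -0.31  1.92  0.37  0.57 -0.89]
fing 19 rackx -0.1415 -0.0937 racky 0.1421 0.1476 zmin [0.063  0.068  0.0707 0.0712 0.0728]
lid [209. 183.] 326 [0.5797 0.1373 0.0757] mid-extent [-0.031   0.0949] rack [-0.0314  0.0942]
lid [319. 190.] 346 [ 0.5559 -0.1144  0.0752] mid-extent [-0.0304 -0.1587] rack [-0.0311 -0.1586]
lid [206. 221.] 310 [0.4916 0.1442 0.0758] mid-extent [-0.1197  0.0934] rack [-0.1198  0.0927]
```

View pics/s13c.png

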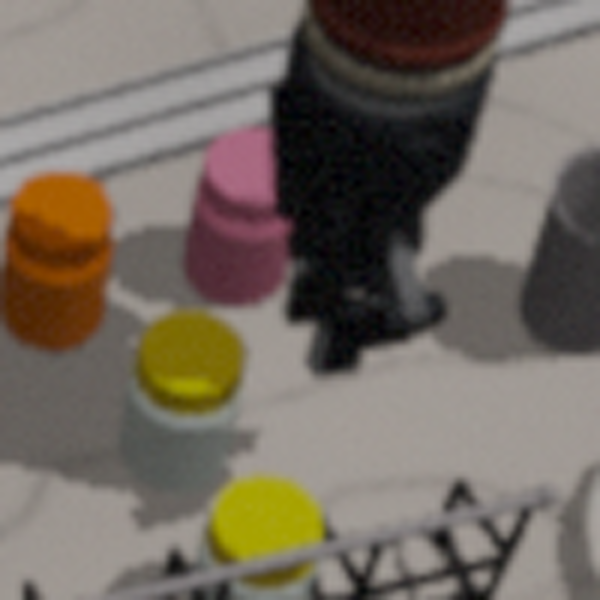

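Emit:
arm_command(rows=[[[0,0,-0.5],[0.003,0.005,0],-0.48],[[0,0,-0.5],[0,0,0],-0.48],[[0,0,-0.3],[0,0,0],-0.48],[[0,0,0],[0,0,0],-0.48]])

```text
time_s: 13.55
tool_pos: [0.5013, 0.2054, 0.0039]
orientation: [[0.995, -0.099, 0.008], [-0.099, -0.995, 0.017], [0.006, -0.017, -1.0]]
ft_force: [-0.6, 0.7, 0.1]
gripper_width: 0.0219
```

```bash
python3 -c "
from h import *
fing('s14')
p=cv2.imread('pics/s14.png'); cv2.imwrite('pics/s14c.png',cv2.resize(p[100:200,270:370],None,fx=6,fy=6,interpolation=cv2.INTER_CUBIC))"
```

```text
13.55 [0.5013 0.2054 0.0039] rack [-0.1159  0.1546] xang -5.69 z [ 0.008  0.017 -1.   ] f [-0.6   0.69  0.06] 0.02193144325118352 [-0.23  0.75 -0.29  1.93  0.39  0.5  -0.9 ]
fing 74 rackx -0.1309 -0.0881 racky 0.1431 0.1603 zmin [0.0276 0.0296 0.0299 0.0302 0.0314]
lid [301. 160.] 213 [0.4965 0.1424 0.0744] mid-extent [-0.1152  0.0922] rack [-0.1147  0.0914]
lid [313. 186.] 198 [0.5794 0.1366 0.0747] mid-extent [-0.0328  0.0936] rack [-0.0316  0.0935]
lid [211. 211.] 209 [ 0.5558 -0.1153  0.0747] mid-extent [-0.0323 -0.1601] rack [-0.0312 -0.1595]
```

View pics/s14c.png

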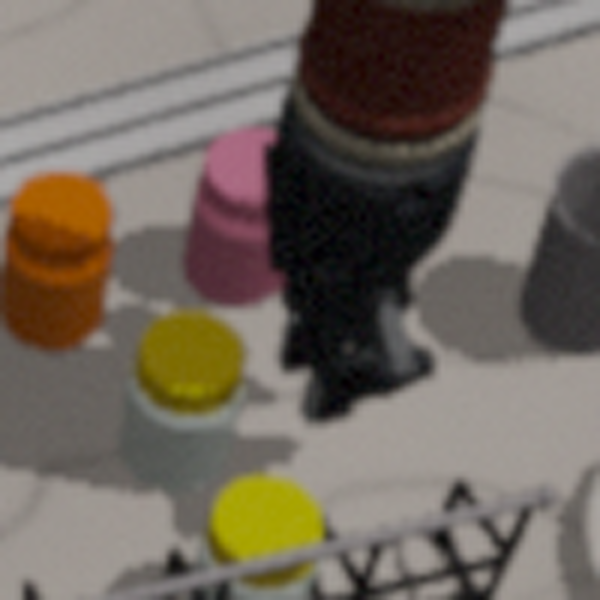

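Emit:
arm_command(rows=[[[-0.08,-0.2,-0.06],[0.004,0.002,0],-0.48],[[-0.08,-0.25,-0.04],[0.004,0.002,0],-0.48],[[-0.04,-0.25,0],[0,0,0],-0.48],[[-0.02,-0.2,0],[0,0,0],-0.48]])

```text
time_s: 14.0
tool_pos: [0.4959, 0.1819, 0.0023]
orientation: [[0.995, -0.098, 0.001], [-0.098, -0.995, 0.036], [-0.003, -0.036, -0.999]]
ft_force: [-0.0, 0.1, 0.5]
gripper_width: 0.0219
```

```bash
python3 -c "
from h import *
fing('s15')"
```

```text
14.0 [0.4959 0.1819 0.0023] rack [-0.1191  0.1307] xang -5.64 z [ 0.001  0.036 -0.999] f [-0.01  0.06  0.51] 0.02186372846623156 [-0.17  0.74 -0.31  1.97  0.4   0.47 -0.85]
fing 54 rackx -0.1292 -0.0909 racky 0.1093 0.1387 zmin [0.0261 0.0269 0.0271 0.0286 0.0297]
lid [301. 160.] 219 [0.4969 0.1432 0.0744] mid-extent [-0.1149  0.0938] rack [-0.1144  0.0922]
lid [313. 186.] 194 [0.5796 0.1364 0.0749] mid-extent [-0.033   0.0934] rack [-0.0314  0.0934]
lid [211. 211.] 210 [ 0.5558 -0.1154  0.0747] mid-extent [-0.0329 -0.1602] rack [-0.0312 -0.1596]
```

Emit:
arm_command(rows=[[[0,0,0],[-0.009,0,0],-0.48],[[-0.02,-0.1,0],[-0.009,0,0],-0.48],[[-0.02,-0.15,0],[0,0,0],-0.48],[[-0.02,-0.15,0],[0,0,0],-0.48]])

```text
time_s: 14.45
tool_pos: [0.4949, 0.1718, 0.0028]
orientation: [[0.995, -0.098, 0.003], [-0.098, -0.995, -0.004], [0.003, 0.004, -1.0]]
ft_force: [0.9, 0.4, -0.2]
gripper_width: 0.0222
```

```bash
python3 -c "
from h import *
fing('s16')
p=cv2.imread('pics/s16.png'); cv2.imwrite('pics/s16c.png',cv2.resize(p[100:200,270:370],None,fx=6,fy=6,interpolation=cv2.INTER_CUBIC))"
```

```text
14.45 [0.4949 0.1718 0.0028] rack [-0.1191  0.1205] xang -5.64 z [ 0.003 -0.004 -1.   ] f [ 0.93  0.39 -0.24] 0.022190879215181498 [-0.2   0.74 -0.28  1.97  0.41  0.49 -0.87]
fing 59 rackx -0.1287 -0.0903 racky 0.1007 0.1274 zmin [0.0219 0.0219 0.0268 0.0277 0.029 ]
lid [300. 160.] 219 [0.4968 0.1379 0.0744] mid-extent [-0.1163  0.0883] rack [-0.114   0.0869]
lid [313. 186.] 193 [0.5794 0.1365 0.0748] mid-extent [-0.0333  0.0933] rack [-0.0316  0.0934]
lid [211. 211.] 210 [ 0.5557 -0.1153  0.0746] mid-extent [-0.0327 -0.1601] rack [-0.0313 -0.1595]
```

View pics/s16c.png

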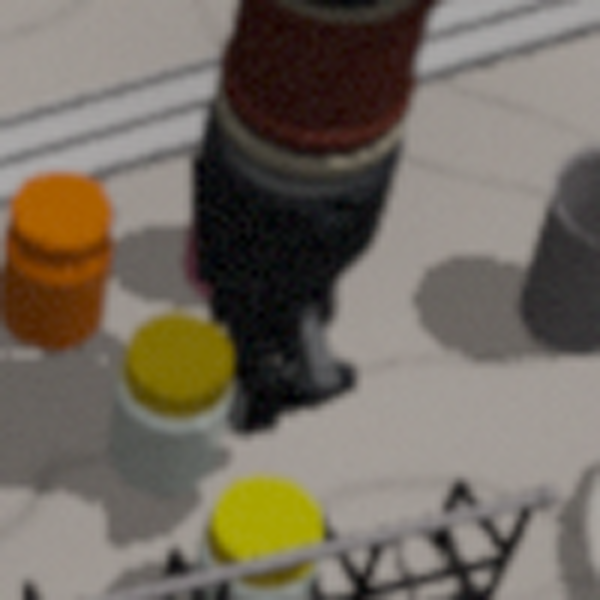

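The jar is seated in the two-finger cradle, has moved about 5 mm, and stands upright. I'll push it sideways.

Emit:
arm_command(rows=[[[-0.03,-0.3,0],[0,0,0],-0.48],[[-0.03,-0.35,0],[0,0,0],-0.48],[[-0.03,-0.35,0],[0,0,0],-0.48],[[-0.03,-0.35,0],[0,0,0],-0.48],[[-0.03,-0.35,0],[0,0,0],-0.48],[[-0.03,-0.3,0],[0,0,0],-0.48]])

```text
time_s: 15.1
tool_pos: [0.4898, 0.1168, 0.0028]
orientation: [[0.995, -0.099, 0.002], [-0.099, -0.995, -0.004], [0.003, 0.004, -1.0]]
ft_force: [0.6, 0.0, -0.9]
gripper_width: 0.0221
```

```bash
python3 -c "
from h import *
fing('s17')"
```

```text
15.1 [0.4898 0.1168 0.0028] rack [-0.119   0.0653] xang -5.7 z [ 0.002 -0.004 -1.   ] f [ 0.59  0.01 -0.94] 0.022080622890649822 [-0.1   0.72 -0.28  2.03  0.44  0.45 -0.81]
fing 60 rackx -0.1278 -0.0913 racky 0.0456 0.0741 zmin [0.0188 0.0224 0.024  0.0249 0.0261]
lid [279. 165.] 225 [0.4911 0.0838 0.0743] mid-extent [-0.1164  0.033 ] rack [-0.1145  0.0325]
lid [313. 186.] 193 [0.5794 0.1367 0.0749] mid-extent [-0.0326  0.0941] rack [-0.0316  0.0936]
lid [211. 211.] 210 [ 0.5558 -0.1151  0.0747] mid-extent [-0.0336 -0.1601] rack [-0.0312 -0.1593]
```

Emit:
arm_command(rows=[[[-0.03,-0.3,0],[0,0,0],-0.48],[[-0.03,-0.35,0],[0,0,0],-0.48],[[-0.03,-0.35,0],[0,0,0],-0.48],[[-0.03,-0.35,0],[0,0,0],-0.48],[[-0.03,-0.35,0],[0,0,0],-0.48],[[-0.03,-0.35,0],[0,0,0],-0.48],[[-0.02,-0.15,0],[0,0,0],-0.48],[[0,0,0],[0,0,0],-0.48]])

```text
time_s: 15.95
tool_pos: [0.484, 0.0542, 0.0027]
orientation: [[0.995, -0.103, 0.001], [-0.103, -0.995, -0.006], [0.002, 0.006, -1.0]]
ft_force: [-0.0, 0.9, -0.5]
gripper_width: 0.0222
```

```bash
python3 -c "
from h import *
fing('s18'); fing('t18','top')"
```

```text
15.95 [0.484  0.0542 0.0027] rack [-0.1188  0.0023] xang -5.9 z [ 0.001 -0.006 -1.   ] f [-0.04  0.85 -0.52] 0.022243229946316036 [ 0.03  0.71 -0.28  2.07  0.47  0.42 -0.72]
fing 56 rackx -0.1053 -0.0914 racky -0.0173 0.0147 zmin [0.0181 0.0198 0.0233 0.0243 0.0265]
lid [255. 171.] 233 [0.4857 0.021  0.0744] mid-extent [-0.1151 -0.0303] rack [-0.1139 -0.0305]
lid [313. 186.] 192 [0.5794 0.1366 0.0747] mid-extent [-0.0333  0.0932] rack [-0.0317  0.0936]
lid [211. 211.] 209 [ 0.5557 -0.1152  0.0747] mid-extent [-0.0328 -0.1603] rack [-0.0313 -0.1594]
16.0 [0.484  0.0544 0.0028] rack [-0.1188  0.0026] xang -5.88 z [ 0.001 -0.006 -1.   ] f [-0.49 -0.36  1.14] 0.02229780488435862 [ 0.02  0.71 -0.28  2.07  0.47  0.42 -0.72]Traceback (most recent call last):
  File "<string>", line 3, in <module>
    fing('s18'); fing('t18','top')
                 ~~~~^^^^^^^^^^^^^
  File "h.py", line 28, in fing
    q=P[k]; r=np.array([rk(x) for x in q]); print('fing',len(q),'rackx',r[:,0].min(),r[:,0].max(),'racky',r[:,1].min(),r[:,1].max(),'zmin',np.sort(q[:,2])[:5].round(4))
                                                                        ~^^^^^
IndexError: too many indices for array: array is 1-dimensional, but 2 were indexed
```

View pics/s18.png

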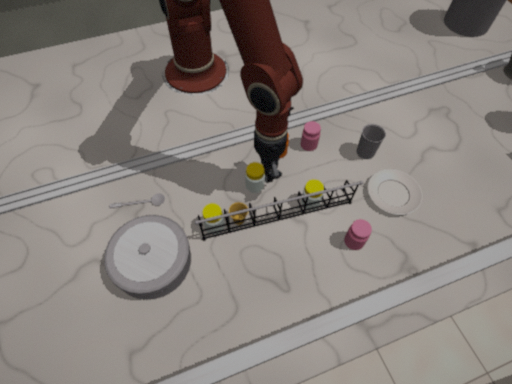

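The jar is now at rack (-0.115, -0.030), in line with the third gap. I'll back off, lift, turn 90° and go in front of it.

Emit:
arm_command(rows=[[[0.03,0.3,0],[0,0,0],-0.48],[[0.04,0.4,0],[0,0,0],-0.48],[[0.04,0.4,0.3],[0,0,0],-0.48],[[0,0,0.9],[0,0,0],-0.48],[[0,0,1],[0,0,0],-0.48],[[0,0,1],[0,0,0],-0.48],[[0,0,1],[0,0,0],-0.48],[[0,0,0],[0,0,0],-0.48]])

```text
time_s: 16.85
tool_pos: [0.486, 0.0945, 0.1138]
orientation: [[0.996, -0.089, 0.002], [-0.089, -0.996, -0.002], [0.002, 0.002, -1.0]]
ft_force: [-0.3, -0.3, 0.2]
gripper_width: 0.0219
```

```bash
sed -i "s/    q=P\[k\]; r=/    q=P[k] if k.any() else P[:1]; r=/" h.py; python3 -c "
from h import *
fing('s19')"
```

```text
16.85 [0.486  0.0945 0.1138] rack [-0.1206  0.0427] xang -5.09 z [ 0.002 -0.002 -1.   ] f [-0.32 -0.34  0.17] 0.021881791208730406 [ 0.05  0.53 -0.42  1.97  0.33  0.7  -0.66]
fing 94 rackx -0.1369 -0.0925 racky 0.032 0.0558 zmin [0.1393 0.1396 0.141  0.141  0.1423]
lid [254. 171.] 217 [0.4855 0.0196 0.0745] mid-extent [-0.1156 -0.0319] rack [-0.1139 -0.0319]
lid [313. 186.] 193 [0.5795 0.1367 0.0749] mid-extent [-0.0326  0.0934] rack [-0.0315  0.0936]
lid [211. 211.] 209 [ 0.5556 -0.1152  0.0746] mid-extent [-0.0334 -0.1601] rack [-0.0313 -0.1594]
```

Emit:
arm_command(rows=[[[-0.15,-0.23,0],[0,0,0.062],-0.48],[[-0.15,-0.23,0],[0,0,0.062],-0.48],[[-0.15,-0.23,0],[0,0,0.062],-0.48],[[-0.15,-0.23,0],[0,0,0.062],-0.48],[[-0.15,-0.23,0],[0,0,0.062],-0.48],[[-0.15,-0.23,0],[0,0,0.062],-0.48],[[-0.15,-0.23,0],[0,0,0.062],-0.48],[[-0.15,-0.23,0],[0,0,0.062],-0.48],[[-0.15,-0.23,0],[0,0,0.062],-0.48],[[-0.15,-0.23,0],[0,0,0.062],-0.48],[[-0.15,-0.23,0],[0,0,0.062],-0.48],[[-0.15,-0.23,0],[0,0,0.062],-0.48]])

```text
time_s: 18.1
tool_pos: [0.4291, 0.0304, 0.1036]
orientation: [[0.021, 1.0, -0.014], [1.0, -0.021, -0.011], [-0.012, -0.013, -1.0]]
ft_force: [1.1, -0.2, -0.4]
gripper_width: 0.0221
```

Emit:
arm_command(rows=[[[0,0,0],[0,0,0],-0.48],[[0,0,0],[0,0,0],-0.48]])

```text
time_s: 18.3
tool_pos: [0.4274, 0.0305, 0.1021]
orientation: [[0.023, 1.0, -0.018], [1.0, -0.023, -0.011], [-0.011, -0.018, -1.0]]
ft_force: [-0.3, 0.2, -0.2]
gripper_width: 0.0222
```

```bash
python3 -c "
from h import *
fing('s20')"
```

```text
18.3 [0.4274 0.0305 0.1021] rack [-0.1729 -0.0266] xang 88.69 z [-0.018 -0.011 -1.   ] f [-0.31  0.23 -0.24] 0.022191939775546912 [ 0.47  0.6  -0.89  2.13  0.69  0.76  0.68]
fing 108 rackx -0.1781 -0.1576 racky -0.05 0.0005 zmin [0.1268 0.1279 0.129  0.1299 0.1301]
lid [255. 171.] 237 [0.4857 0.0205 0.0742] mid-extent [-0.1159 -0.031 ] rack [-0.1139 -0.031 ]
lid [313. 186.] 193 [0.5794 0.1366 0.0747] mid-extent [-0.0336  0.0931] rack [-0.0317  0.0935]
lid [211. 211.] 210 [ 0.5558 -0.1153  0.0748] mid-extent [-0.0331 -0.1601] rack [-0.0312 -0.1595]
```

Emit:
arm_command(rows=[[[0.2,-0.15,0],[0.002,-0.004,-0.017],-0.48],[[0.2,-0.15,-0.2],[0.002,-0.004,-0.017],-0.48],[[0.05,-0.02,-0.3],[0,0,0],-0.48],[[0,0,0],[0,0,0],-0.48]])

```text
time_s: 18.75
tool_pos: [0.4405, 0.0231, 0.089]
orientation: [[0.103, 0.995, 0.001], [0.995, -0.103, -0.001], [-0.001, 0.001, -1.0]]
ft_force: [-0.7, 0.9, 0.8]
gripper_width: 0.0221
```

```bash
python3 -c "
from h import *
fing('s21')"
```

```text
18.75 [0.4405 0.0231 0.089 ] rack [-0.1591 -0.0328] xang 84.11 z [ 0.001 -0.001 -1.   ] f [-0.7   0.94  0.75] 0.022071061919522354 [ 0.46  0.61 -0.84  2.12  0.72  0.71  0.61]
fing 94 rackx -0.1635 -0.144 racky -0.0561 -0.0085 zmin [0.1144 0.1147 0.1156 0.1158 0.1167]
lid [255. 171.] 238 [0.4859 0.0203 0.0741] mid-extent [-0.1159 -0.0309] rack [-0.1137 -0.0311]
lid [313. 186.] 192 [0.5794 0.1367 0.0748] mid-extent [-0.0335  0.0938] rack [-0.0316  0.0936]
lid [211. 211.] 210 [ 0.5558 -0.1151  0.0748] mid-extent [-0.0328 -0.16  ] rack [-0.0312 -0.1593]
```

Emit:
arm_command(rows=[[[-0.3,0.03,-0.1],[0,0,0],-0.48],[[0,0,-0.6],[0,0,0],-0.48],[[0,0,-0.7],[0,0,0],-0.48],[[0,0,-0.5],[0,0,0],-0.48],[[0,0,0],[0,0,0],-0.48]])

```text
time_s: 19.3
tool_pos: [0.4312, 0.0256, 0.0412]
orientation: [[0.101, 0.995, 0.003], [0.995, -0.101, -0.0], [-0.0, 0.003, -1.0]]
ft_force: [0.3, 0.3, -0.2]
gripper_width: 0.0221
```

```bash
python3 -c "
from h import *
fing('s22')"
```

```text
19.3 [0.4312 0.0256 0.0412] rack [-0.1686 -0.0311] xang 84.22 z [ 0.003 -0.    -1.   ] f [ 0.34  0.31 -0.19] 0.02214063755097597 [ 0.38  0.67 -0.73  2.19  0.85  0.58  0.48]
fing 86 rackx -0.1767 -0.1537 racky -0.0547 -0.0067 zmin [0.0662 0.0676 0.0688 0.0696 0.0699]
lid [255. 171.] 239 [0.4856 0.0204 0.074 ] mid-extent [-0.1162 -0.0311] rack [-0.114  -0.0311]
lid [313. 186.] 192 [0.5795 0.1365 0.0747] mid-extent [-0.0332  0.0933] rack [-0.0316  0.0934]
lid [211. 210.] 210 [ 0.5558 -0.1152  0.0748] mid-extent [-0.0327 -0.1602] rack [-0.0312 -0.1594]
```

Emit:
arm_command(rows=[[[0,0,-0.5],[0,0,0],-0.48],[[0,0,-0.6],[0,0,0],-0.48],[[0,0,-0.45],[0,0,0],-0.48],[[0,0,0],[0,0,0],-0.48]])

```text
time_s: 19.75
tool_pos: [0.4331, 0.0271, 0.005]
orientation: [[0.1, 0.995, 0.009], [0.995, -0.1, 0.001], [0.002, 0.009, -1.0]]
ft_force: [-0.3, 0.7, 0.5]
gripper_width: 0.0216
```

```bash
python3 -c "
from h import *
fing('s23')
p=cv2.imread('pics/s23.png'); cv2.imwrite('pics/s23c.png',cv2.resize(p[100:240,190:330],None,fx=5,fy=5,interpolation=cv2.INTER_CUBIC))"
```

```text
19.75 [0.4331 0.0271 0.005 ] rack [-0.1669 -0.0294] xang 84.24 z [ 0.009  0.001 -1.   ] f [-0.3   0.72  0.5 ] 0.021638070720456565 [ 0.3   0.73 -0.62  2.21  0.98  0.49  0.37]
fing 66 rackx -0.1722 -0.1529 racky -0.053 -0.0041 zmin [0.0306 0.0326 0.0329 0.0335 0.0365]
lid [255. 170.] 253 [0.4857 0.0206 0.0742] mid-extent [-0.1165 -0.0309] rack [-0.1139 -0.0309]
lid [313. 186.] 193 [0.5794 0.1366 0.0747] mid-extent [-0.0332  0.0935] rack [-0.0317  0.0935]
lid [211. 211.] 208 [ 0.5556 -0.1153  0.0746] mid-extent [-0.0332 -0.1602] rack [-0.0314 -0.1595]
```

View pics/s23c.png

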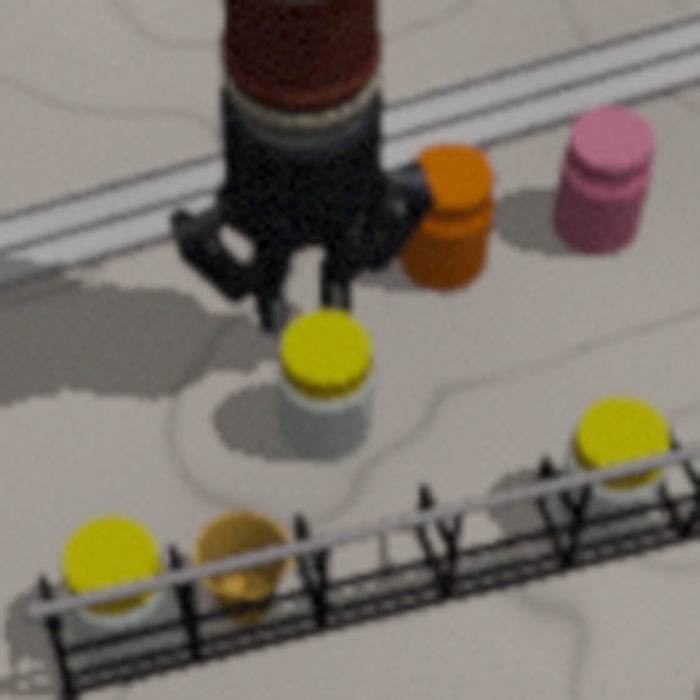

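Emit:
arm_command(rows=[[[0.2,-0.08,-0.06],[0,0.002,0],-0.48],[[0.2,-0.07,-0.04],[0,0.002,0],-0.48],[[0.2,-0.02,0],[0,0,0],-0.48],[[0.2,-0.02,0],[0,0,0],-0.48]])

```text
time_s: 20.2
tool_pos: [0.4557, 0.0224, 0.0052]
orientation: [[0.101, 0.995, 0.004], [0.995, -0.101, 0.002], [0.003, 0.004, -1.0]]
ft_force: [-1.0, 0.4, -0.4]
gripper_width: 0.0222
```

```bash
python3 -c "
from h import *
fing('s24')"
```

```text
20.2 [0.4557 0.0224 0.0052] rack [-0.1439 -0.032 ] xang 84.23 z [ 0.004  0.002 -1.   ] f [-1.03  0.4  -0.39] 0.0222443323749298 [ 0.34  0.75 -0.66  2.15  0.93  0.54  0.44]
fing 26 rackx -0.1544 -0.1336 racky -0.0554 -0.0187 zmin [0.034  0.0342 0.0379 0.0387 0.0417]
lid [255. 173.] 253 [0.4933 0.0184 0.0743] mid-extent [-0.1097 -0.0324] rack [-0.1061 -0.0323]
lid [313. 186.] 193 [0.5795 0.1365 0.0748] mid-extent [-0.0328  0.0938] rack [-0.0315  0.0934]
lid [211. 211.] 211 [ 0.5557 -0.1152  0.0747] mid-extent [-0.0323 -0.16  ] rack [-0.0312 -0.1594]
```

Emit:
arm_command(rows=[[[0.3,-0.03,0],[0,0,0],-0.48],[[0.35,-0.035,0],[0,0,0],-0.48],[[0.35,-0.035,0],[0,0,0],-0.48],[[0.35,-0.035,0],[0,0,0],-0.48],[[0.25,-0.025,0],[0,0,0],-0.48]])

```text
time_s: 20.75
tool_pos: [0.499, 0.0175, 0.0052]
orientation: [[0.102, 0.995, 0.004], [0.995, -0.102, 0.002], [0.002, 0.003, -1.0]]
ft_force: [-1.0, 0.2, 1.0]
gripper_width: 0.0222
```

```bash
python3 -c "
from h import *
fing('s25')
p=cv2.imread('pics/s25.png'); cv2.imwrite('pics/s25c.png',cv2.resize(p[140:240,190:310],None,fx=6,fy=6,interpolation=cv2.INTER_CUBIC))"
```

```text
20.75 [0.499  0.0175 0.0052] rack [-0.1003 -0.0327] xang 84.17 z [ 0.004  0.002 -1.   ] f [-1.04  0.21  0.98] 0.022153848513147188 [ 0.36  0.8  -0.69  2.03  0.88  0.63  0.54]
fing 26 rackx -0.1038 -0.0871 racky -0.0568 -0.0077 zmin [0.0325 0.0385 0.04   0.041  0.0413]
lid [259. 187.] 274 [0.5358 0.0134 0.0742] mid-extent [-0.0655 -0.0328] rack [-0.0633 -0.0333]
lid [313. 186.] 193 [0.5793 0.1367 0.0745] mid-extent [-0.0329  0.0936] rack [-0.0317  0.0936]
lid [211. 211.] 208 [ 0.5557 -0.1154  0.0747] mid-extent [-0.032  -0.1598] rack [-0.0313 -0.1596]
```

View pics/s25c.png

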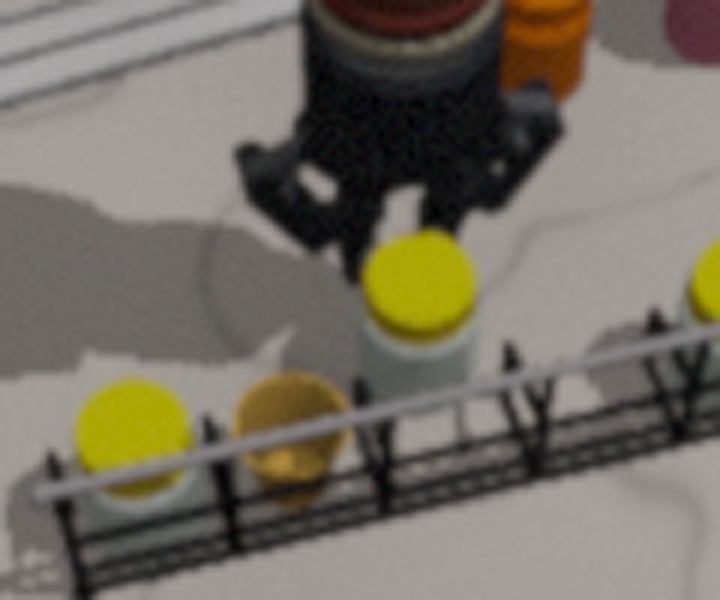

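Emit:
arm_command(rows=[[[0.25,-0.015,0],[0,0,0],-0.48],[[0.25,-0.015,0],[0,0,0],-0.48],[[0.2,-0.015,0],[0,0,0],-0.48],[[0.15,-0.01,0],[0,0,0],-0.48]])

```text
time_s: 21.2
tool_pos: [0.5224, 0.0159, 0.0051]
orientation: [[0.102, 0.995, 0.003], [0.995, -0.102, 0.002], [0.002, 0.003, -1.0]]
ft_force: [-1.4, 0.1, 1.7]
gripper_width: 0.0224
```

```bash
python3 -c "
from h import *
fing('s26')"
```

```text
21.2 [0.5224 0.0159 0.0051] rack [-0.0769 -0.032 ] xang 84.15 z [ 0.003  0.002 -1.   ] f [-1.43  0.05  1.68] 0.022390453688626296 [ 0.37  0.82 -0.7   1.97  0.86  0.67  0.58]
fing 27 rackx -0.0805 -0.0666 racky -0.0556 -0.007 zmin [0.0319 0.0344 0.0347 0.0401 0.0413]
lid [313. 186.] 193 [0.5794 0.1367 0.0748] mid-extent [-0.0333  0.0939] rack [-0.0316  0.0936]
lid [262. 195.] 276 [0.5588 0.0119 0.0745] mid-extent [-0.0424 -0.0324] rack [-0.0402 -0.0325]
lid [211. 210.] 220 [ 0.5555 -0.1149  0.0747] mid-extent [-0.0333 -0.1598] rack [-0.0315 -0.1591]
```

Only about 9–10 mm is left, so I'll push gently to the bars.

Emit:
arm_command(rows=[[[0.12,-0.01,0],[0,0,0],-0.48],[[0.1,-0.01,0],[0,0,0],-0.48],[[0.08,-0.01,0],[0,0,0],-0.48]])

```text
time_s: 21.55
tool_pos: [0.5306, 0.0152, 0.005]
orientation: [[0.102, 0.995, 0.004], [0.995, -0.102, 0.002], [0.002, 0.003, -1.0]]
ft_force: [-1.2, 0.0, 1.0]
gripper_width: 0.0223
```

```bash
python3 -c "
from h import *
fing('s27')"
```

```text
21.55 [0.5306 0.0152 0.005 ] rack [-0.0687 -0.032 ] xang 84.16 z [ 0.004  0.002 -1.   ] f [-1.2   0.03  1.02] 0.022347795900677078 [ 0.37  0.83 -0.71  1.94  0.85  0.69  0.6 ]
fing 28 rackx -0.0721 -0.0579 racky -0.0553 -0.0072 zmin [0.0292 0.0353 0.0371 0.0391 0.0404]
lid [313. 186.] 194 [0.5795 0.1366 0.0749] mid-extent [-0.0327  0.0939] rack [-0.0316  0.0935]
lid [263. 197.] 248 [0.565  0.0119 0.0746] mid-extent [-0.0361 -0.033 ] rack [-0.0341 -0.032 ]
lid [211. 210.] 222 [ 0.5555 -0.1147  0.0747] mid-extent [-0.0333 -0.1597] rack [-0.0315 -0.159 ]
```

Emit:
arm_command(rows=[[[0.08,-0.01,0],[0,0,0],-0.48],[[0.08,-0.01,0],[0,0,0],-0.48]])

```text
time_s: 21.8
tool_pos: [0.535, 0.0147, 0.005]
orientation: [[0.102, 0.995, 0.004], [0.995, -0.102, 0.002], [0.002, 0.003, -1.0]]
ft_force: [-1.5, 0.2, 1.4]
gripper_width: 0.0222
```

```bash
python3 -c "
from h import *
fing('s28'); look('s28b',(190,310,140,240),6,n=3)"
```

```text
21.8 [0.535  0.0147 0.005 ] rack [-0.0643 -0.0321] xang 84.17 z [ 0.004  0.002 -1.   ] f [-1.54  0.22  1.4 ] 0.022239754615554157 [ 0.37  0.84 -0.71  1.93  0.85  0.7   0.6 ]
fing 30 rackx -0.0712 -0.0515 racky -0.0556 -0.0061 zmin [0.0371 0.0388 0.0393 0.042  0.042 ]
lid [313. 186.] 192 [0.5794 0.1366 0.0747] mid-extent [-0.0321  0.0936] rack [-0.0317  0.0935]
lid [264. 198.] 226 [0.5672 0.012  0.0746] mid-extent [-0.0345 -0.0319] rack [-0.0319 -0.0317]
lid [211. 210.] 223 [ 0.5556 -0.1146  0.0746] mid-extent [-0.0325 -0.1597] rack [-0.0314 -0.1589]
meanF [-0.6   0.38 -0.17]
```

Emit:
arm_command(rows=[[[0.08,-0.01,0],[0,0,0],-0.48],[[0.06,-0.005,0],[0,0,0],-0.48]])

```text
time_s: 22.2
tool_pos: [0.5372, 0.0144, 0.0049]
orientation: [[0.101, 0.995, 0.001], [0.995, -0.101, 0.002], [0.002, 0.001, -1.0]]
ft_force: [-4.0, 0.8, 3.1]
gripper_width: 0.0223
```

```bash
python3 -c "
from h import *
fing('s29'); look('s29b',(190,310,140,240),6,n=3)"
```

```text
22.2 [0.5372 0.0144 0.0049] rack [-0.062  -0.0322] xang 84.18 z [ 0.001  0.002 -1.   ] f [-4.01  0.8   3.14] 0.022263183339771696 [ 0.37  0.84 -0.71  1.92  0.85  0.7   0.61]
fing 31 rackx -0.0711 -0.0482 racky -0.0557 -0.0068 zmin [0.0384 0.039  0.0406 0.0407 0.0411]
lid [313. 186.] 193 [0.5794 0.1366 0.0747] mid-extent [-0.0337  0.0934] rack [-0.0316  0.0935]
lid [264. 198.] 209 [0.5685 0.0119 0.0747] mid-extent [-0.0329 -0.0322] rack [-0.0307 -0.0317]
lid [211. 210.] 223 [ 0.5556 -0.1147  0.0746] mid-extent [-0.033  -0.1596] rack [-0.0314 -0.1589]
meanF [-4.47  0.96  2.3 ]
```

View pics/s29b.png

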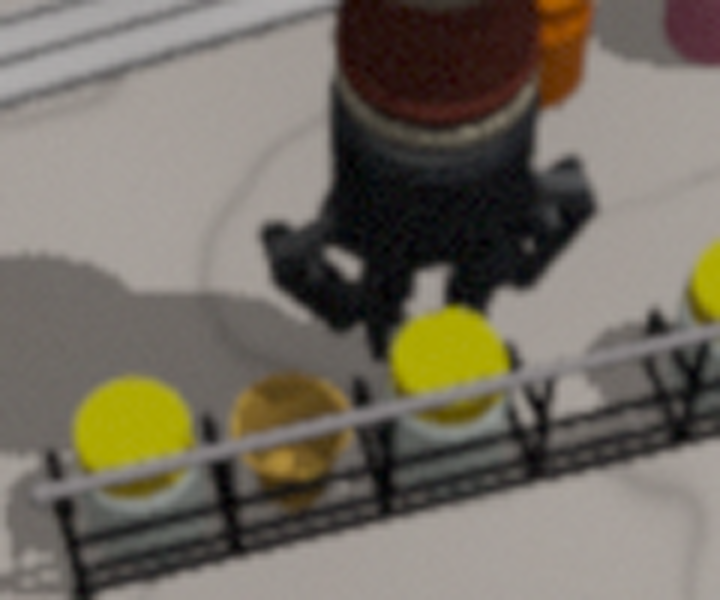

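Contact force has risen to 4.5 N (sliding took about 1 N), and the lid is level with the neighbouring jars at rack x of about -0.031. The jar is home. I'll retreat.

Emit:
arm_command(rows=[[[-0.15,0.01,0],[0,0,0],-0.48],[[-0.4,0.04,0],[0,0,0],-0.48],[[-0.6,0.06,0],[0,0,0],-0.48],[[-0.6,0.06,0],[0,0,0],-0.48],[[-0.4,0.04,0.5],[0,0,0],-0.48],[[0,0,1],[0,0,0],-0.48],[[0,0,1],[0,0,0],-0.48],[[0,0,1],[0,0,0],-0.48],[[0,0,1],[0,0,0],-0.48],[[0,0,0],[0,0,0],-0.48]])

```text
time_s: 23.4
tool_pos: [0.4863, 0.0211, 0.1265]
orientation: [[0.099, 0.995, 0.02], [0.995, -0.099, 0.005], [0.007, 0.02, -1.0]]
ft_force: [-0.2, 0.9, -0.3]
gripper_width: 0.0225
```

Run:
```python
from h import *
fing('s30'); fing('t30','top')
for c in ('top','scene'):
    for n in('jar','bell_cup','dabba','tumbler','saucer','spoon'):
        print(c,n,[(np.round(b['location'],3).tolist(),round(b['confidence'],2)) for b in manip.boxes_of(n,c)])
```

```text
23.4 [0.4863 0.0211 0.1265] rack [-0.1133 -0.0303] xang 84.32 z [ 0.02   0.005 -1.   ] f [-0.16  0.89 -0.31] 0.02249024460420184 [ 0.5   0.61 -0.89  1.98  0.65  0.83  0.72]
fing 110 rackx -0.1231 -0.0996 racky -0.0543 -0.0054 zmin [0.1515 0.1527 0.1528 0.1546 0.155 ]
lid [313. 186.] 193 [0.5795 0.1367 0.0749] mid-extent [-0.033   0.0938] rack [-0.0316  0.0936]
lid [264. 198.] 193 [0.5691 0.0115 0.075 ] mid-extent [-0.032  -0.0322] rack [-0.03  -0.032]
lid [211. 210.] 210 [ 0.5557 -0.1153  0.0746] mid-extent [-0.0334 -0.1601] rack [-0.0313 -0.1595]
23.45 [0.4853 0.0205 0.125 ] rack [-0.1143 -0.031 ] xang 84.3 z [ 0.018  0.004 -1.   ] f [ 0.15 -0.36 -0.45] 0.022525495714519412 [ 0.5   0.61 -0.89  1.99  0.65  0.83  0.71]
fing 1 rackx 0.7939 0.7939 racky 1.1589 1.1589 zmin [-0.4709]
lid [209. 183.] 325 [0.5796 0.1373 0.0758] mid-extent [-0.0309  0.0949] rack [-0.0315  0.0943]
lid [319. 190.] 345 [ 0.5559 -0.1145  0.0755] mid-extent [-0.0304 -0.159 ] rack [-0.0311 -0.1587]
top jar [([0.709, 0.182, 0.073], 0.94), ([0.553, -0.111, 0.073], 0.87), ([0.406, 0.206, 0.077], 0.77), ([0.401, 0.117, 0.076], 0.63), ([0.574, 0.131, 0.076], 0.61)]
top bell_cup []
top dabba [([0.593, -0.272, 0.07], 0.77), ([0.49, 0.366, 0.052], 0.65)]
top tumbler [([0.489, 0.365, 0.048], 0.73)]
top saucer [([0.635, 0.353, 0.008], 0.93), ([0.607, 0.088, 0.096], 0.59), ([0.553, -0.109, 0.073], 0.23)]
top spoon [([0.424, -0.264, 0.008], 0.63)]
scene jar [([0.587, 0.13, 0.072], 0.77), ([0.424, 0.211, 0.055], 0.73), ([0.566, -0.119, 0.072], 0.72), ([0.42, 0.118, 0.052], 0.65), ([0.583, 0.008, 0.073], 0.61), ([0.726, 0.178, 0.066], 0.61)]
scene bell_cup [([0.555, -0.05, 0.034], 0.74)]
scene dabba [([0.61, -0.278, 0.065], 0.7)]
scene tumbler [([0.491, 0.35, 0.057], 0.83)]
scene saucer [([0.637, 0.354, 0.01], 0.61), ([0.584, 0.01, 0.076], 0.35)]
scene spoon [([0.429, -0.248, 0.003], 0.67)]
```

View pics/s30.png

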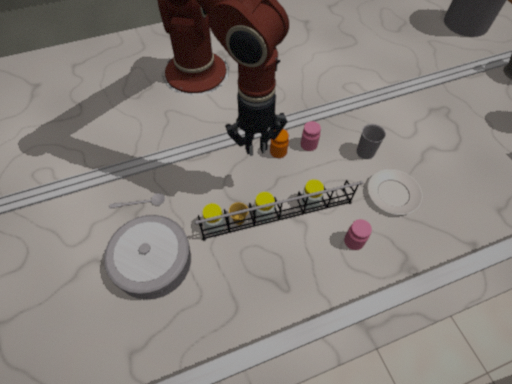

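View pics/t30.png

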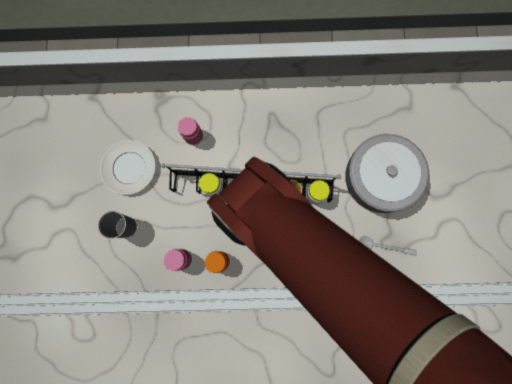

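```bash
python3 -c "
from plant import manip
print(manip.close_job(), manip.get_state()['time_s'])"
```

```text
the job is handed in; nothing more can be done
the job is handed in; nothing more can be done
```

I ran the shut fingertips along the rail from the dabba's end (-y), then pushed the yellow-lidded jar into the third gap, up against the back bars. The job was handed in at about 24 s of robot time, and no verdict was reported.

**Rail:** The fingertips touched at the first, second and third gaps with about 3–4 N, and I stopped at rack y = -34 mm.

**Jar:** I pushed it sideways and then straight in, with the fingers part-open as a two-point cradle. It was never gripped. At the end the push force rose from about 1 N to 4.5 N, which I took as the jar meeting the bars.

**Last checks:**
- **Jar position:** it stands at rack (-0.030, -0.032) m, with its lid at 75 mm, so upright. It is as deep as the two jars already in the rack. Only the scene camera shows it, because the arm hid it from the top camera.
- **Other things:** all were found again in at least one camera, with no sign of having moved. The bell cup was seen only by the scene camera. The largest disagreement was the dabba's and spoon's detected position, up to about 2 cm off in one camera, though the pictures show both unmoved.

**Disagreements:**
- **Fingertip height:** the reported TCP lay about 25 mm below the tips seen in the pictures, and contact with the rail confirmed this. I used the tip heights from the depth pictures instead. If the judge takes the grasp point from the reported TCP, it was at about 0.089 m on the rail, only 4 mm above the limit.
- **Camera offset:** the two cameras differed by about 3–4 mm along the rack's x.

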